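# Tighten the module clamp with the hex key flipped to its short end

## Task

Pull the hex key out of the leaning orange stand, flip it so that its short arm points down into the cap screw of the blue strap clamp, push it fully into the socket and swing the long arm clockwise (seen from above) until the stiff screw will go no further, its white line at the red line. Then lift the key off and set it down, not dropped, so that it lies flat in the blue tray, wholly inside, and leave everything else where it is.

Things in the scene. Friction and masses are not known exactly. Their poses are not given: they have to be found in the camera images.
- key: dark steel L-shaped hex key, 12 across flats, about 200 g. Origin at the bend, where the arms' centre lines cross. Long arm along +x, 180 to its end; short arm along -z, 48 to its end. Flats face +-y (pinch across y, 12 wide); the short arm has corners facing +-x. At the start the long arm points down into the stand, 55 degrees below level, last 46 mm inside; short arm on top
- key_long_end (a point): centre of the key's long arm's end face; same axes as the key
- key_short_end (a point): centre of the key's short arm's end face; same axes as the key. In a socket it binds if lifted by the far end of the long arm; lift it off held near the bend
- stand: fixed orange square sleeve on a black base 100x80x12; origin under the base's centre, z up. Its hole slopes down towards the stand's +x (roughly towards the robot), 55 degrees below level; the key is drawn out along it, up and towards -x, with about 1 mm play. Highest point about 70
- stand_mouth (a point): centre of the mouth of the sleeve's hole; 46 mm of key lie beyond it; axes of the stand
- fixture: fixed clamp: black perforated plate 180x140x12 (origin under its centre, z up) with an aluminium module and a blue strap 150x40 along x, its top at 64, pressed down by the cap screw. Nothing on it is higher than the screw's head. A red line on the strap beside the head marks the tight position
- socket_mouth (a point): mouth centre of the hex socket, top of the dark steel cap screw's head (26 dia, 86 over the bench, upright). Turns with the screw: +x points at a socket corner and the white line on the rim; z up. Socket 13.2 across flats, 18 deep; the key fits in any of six headings (key +x at a multiple of 60 degrees from point +x), play 0.8 mm and 8 degrees each way
- screw (a joint): angle of the cap screw, rad, growing clockwise seen from above; starts between 0.05 and 0.45, stiff all the way (about 0.7 N m, stays where left), hard stop at 1.30 = tight, white line at the red line
- tray: fixed blue open tray, outside 250 (x) x 150 (y) x 30 high, walls and floor 4 to 5 thick; origin under its centre; long side along its x
- spare_screw: bystander, not to be moved: loose brass cylinder 20 dia x 24, on the black plate; origin under its centre
- heatsink: bystander, not to be moved: loose finned aluminium heat sink 30x30x22 on the black plate; origin under its centre
- cleaner: bystander, not to be moved: white bottle with red cap, 56 dia x 150; origin under its centre
- multimeter: bystander, not to be moved: yellow handheld multimeter 150x75x41; origin under its centre
- parts_cup: bystander, not to be moved: clear plastic cup, 70 dia x 60; origin under its centre
- screwdriver: bystander, not to be moved: screwdriver lying on the bench
- reel: bystander, not to be moved: grey plastic reel 60 dia x 40; origin under its centre
Not all that is in view belongs to the job. What is shaped like the fixture but brown is not meant.

How it is judged:
On the way, in this order (a step that is already met when the one before it is completed fails the run):
1. the key is held, drawn clear of the stand (distance between key_long_end and stand_mouth above 0.06 m and contact force between the fingers and key above 1 N and contact force between stand and key below 0.2 N), for 0.1 s.
2. the key's short end is in the screw's socket (at least 8 mm deep, within 4 mm and 0.15 rad of its axis) (z of key_short_end in the frame of socket_mouth below -0.008 m and horizontal distance between key_short_end and socket_mouth below 0.004 m and angle between the z axis of key and the z axis of socket_mouth, either way round below 0.15 rad), for 0.1 s.
3. the screw is tight (beyond 1.2 rad) with the short end still in the socket and the key held (all of step 2 and value of joint screw above 1.2 rad and contact force between the fingers and key above 1 N), for 0.1 s.
4. the key, still held, touches the tray: set down, not dropped (contact force between the fingers and key above 0.5 N and contact force between tray and key above 0.2 N and x of key_short_end in the frame of tray between -0.125 and 0.125 m and y of key_short_end in the frame of tray between -0.075 and 0.075 m), for 0.03 s.
At the end, for the whole second after the job is handed in: The screw stands beyond 1.2 rad (stop at 1.30); the key lies flat inside the blue tray (bend and both ends within its outline and lower than 25 mm), released and at rest (under 20 mm/s) (value of joint screw above 1.2 rad and x of key in the frame of tray between -0.125 and 0.125 m and y of key in the frame of tray between -0.075 and 0.075 m and x of key_short_end in the frame of tray between -0.125 and 0.125 m and y of key_short_end in the frame of tray between -0.075 and 0.075 m and x of key_long_end in the frame of tray between -0.125 and 0.125 m and y of key_long_end in the frame of tray between -0.075 and 0.075 m and height (world z) of each of key, key_short_end, key_long_end below 0.025 m and linear speed of key below 0.02 m/s and contact force between the fingers and key below 0.1 N); the robot touches nothing.
It fails at once if a bystander (spare screw, heat sink, bottle, multimeter, cup, screwdriver or reel) is moved more than 20 mm (distance of any of spare_screw, heatsink, cleaner, multimeter, parts_cup, screwdriver, reel from where it was at the start of the episode above 0.02 m).
It also fails if it takes over 67 s, if anything falls off the work surface, if the arm or the gripper's body presses on something with over 40 N, if the wrist force passes 120 N, or if a joint passes its speed limit or range.

## Robot

A 6-joint arm with a two-finger parallel gripper is mounted at the origin on the work surface. World frame = base frame: x ahead of the robot, y to its left, z up, the work surface at z = 0. Lengths are in m, angles in rad, forces in N, time in s.
With the tool pointing down it reaches from about 0.275 to 0.85 m from the base axis. Payload 5.2 kg.
Tool frame: the origin (TCP) lies on the centre line of the jaws, within the pads' length; the fingertips stand tips_ahead ahead of it and the grasp point (between the pads) lies 6 mm ahead of it (tips_ahead is the distance from the TCP to the fingertips, in m); z points along the fingers, y is the line along which they close (so a half turn about z gives the same grasp; the last joint's range is limited). The gripper opens to 85 mm and grips with 20 to 120 N. Pads are 22 mm wide; open, the fingers measure 114 mm over their backs; the gripper's body (76 mm by 85 mm) begins 54 mm behind the grasp point. The pads swing forward as they close: fully open they stand 13 mm farther back than shut.
Start: joints at [1.097, 0.259, 1.535, -0, 1.348, -0.203], TCP at [0.147, 0.53, 0.225] pointing down, gripper open.
Joint ranges: [-3.14, 3.14], [-0.91, 2.08], [0.19, 2.58], [-1.22, 4.36], [0.22, 2.71], [-3.12, 3.12]. Speed limits (rad/s): [2.57, 2.57, 3.14, 3.14, 3.14, 3.14].

## Interface

Orientations are given as a 3x3 rotation matrix whose columns are the frame's x, y, z axes.
In Python, from cell import * gives the robot as it stands.
- The arm moves only by the tool apply_moves, never from a script. Its argument "motion" is a list of rows, each an object of numbers: "tx", "ty", "tz": the shift along the tool's x, y, z in units of 0.25 m (1.0 is 0.25 m); "wx", "wy", "wz": the turn, a rotation vector about the tool's x, y, z in units of 30 degrees (1.0 is 30 degrees); "gripper": the opening, from 0 (shut) to 1 (fully open). A call has 1 to 12 rows; each row is the pose to reach, as a shift and turn from the pose commanded when the call began, along the tool's axes at that moment; what a row does not reach only later rows make up. A row lasts 1/12 s, in which the tool goes at most 41.7 mm and 7.16 degrees, less where a joint would pass 70% of its speed; a pose out of reach is approached as far as the arm can. A call with a number of a shift or a turn outside -1 to 1 is refused whole. A call with a gripper value outside its range is refused whole. The fingers move at their own pace and stop on an object; "force" is the grip in N (left out, the last holds). Time passes only in rows, so rows that repeat a pose let the fingers close. It gives the time, the measured TCP pose, the force, the opening and the grip force at its end, in the units of the state.
- state(): the state, without advancing time (a new reading comes with each control period).
- capture(name): name is "scene" or "top" or "wrist"; returns a dict with "pixels" (420x560x3 uint8, red, green, blue), "fx", "fy", "cx", "cy" (pixels), "pose" (4x4, takes a point from camera to world coordinates); the wrist camera has in their place "hand_eye" (4x4, takes a point from camera to tool coordinates, whose origin is the TCP and whose axes are the flange's). Camera axes: x right, y down, z forward; pixel columns grow to the right and rows downward; lengths in m; the calibration is good to about 2 mm. A picture is of the moment at which its call begins: read the wrist's pose just before it. There is no depth.
- job_done(): hands the job in; it is judged then, once.
The state is a dict: "time": time; "joint_positions": joint angles; "joint_velocities": joint speeds; "joint_efforts": joint torques, N m; "position": TCP position; "tool_rot": TCP orientation; "force": force on the tool from outside, world axes, zero at the start; "moment": the same for the moment, N m; "gripper_width": finger opening in m; "finger_force": force on a finger pad.
Only numpy, scipy, OpenCV 4.12 (cv2) and the standard library are available. Lean on these libraries where they do the work, as an engineer would, in place of code of your own. Each camera call takes 0.05 s, during which the arm holds its last target. There are 200 camera calls.

## Working session

There is one attempt and no reset: what is moved stays moved. The work goes in short steps, Python scripts to look and compute and a tool call to move; the robot and the scene stay as the last step left them, time stands still between calls to the robot, and variables do not carry over. Pictures are saved under pics/ and viewed, at most 10 in all, crops included, and the job is handed in when it is done.

Besides the shell and the picture viewer there is one more tool, called after "Emit:" as a command line: name --argument value ..., lists and objects as JSON in quotes. apply_moves: Moves the arm, as the interface text tells. Shifts and turns lie within -1 to 1; 1 stands for 0.25 m of shift or 30 degrees of turn. Its arguments: {"type":"object","properties":{"motion":{"type":"array"},"force":{"type":"number"}},"required":["motion"]}

```bash
ls; mkdir -p pics; python3 - <<'E'
from cell import *
import cv2,numpy as np
s=state();print(s)
for n in("scene","top"):
    c=capture(n);cv2.imwrite(f"pics/{n}0.png",cv2.cvtColor(c["pixels"],cv2.COLOR_RGB2BGR));print(n,c["fx"],c["cx"],c["cy"],np.round(c["pose"],4).tolist());np.savez(f"{n}0.npz",**c)
E
```

```text
pics
{'time': 0.0, 'joint_positions': array([ 1.09719234e+00,  2.59319936e-01,  1.53608320e+00, -5.26424747e-07,
        1.34795110e+00, -2.02812854e-01]), 'joint_velocities': array([-7.85228613e-05, -3.61423598e-04, -3.12365581e-04,  8.54885555e-04,
        1.05332363e-03,  1.51224077e-03]), 'joint_efforts': array([-1.42226076e-03, -4.46023929e+01, -2.90569997e+01, -4.48456103e-04,
        1.18149168e-02, -1.07937484e-05]), 'position': array([0.14686304, 0.5294881 , 0.22388704]), 'tool_rot': array([[-9.63559465e-01,  2.67493016e-01, -8.02994361e-04],
       [ 2.67493986e-01,  9.63558254e-01, -1.56791901e-03],
       [ 3.54324461e-04, -1.72557936e-03, -9.99998448e-01]]), 'force': array([ 0.14754703, -0.16864268, -0.18868989]), 'moment': array([ 0.02844895, -0.02130576,  0.04017589]), 'finger_force': 0.0, 'gripper_width': 0.08528354267347643}
scene 380.0801377281382 278.4516009008411 207.74806228657476 [[0.8419, 0.3128, -0.4398, 0.9542], [0.5393, -0.5183, 0.6637, -0.6876], [-0.0204, -0.7959, -0.605, 0.7561], [0.0, 0.0, 0.0, 1.0]]
top 426.3608573110865 276.4442657318249 200.62352648587083 [[-0.013, -0.9855, 0.1693, 0.2929], [-0.9999, 0.011, -0.013, 0.0055], [0.0109, -0.1694, -0.9855, 1.2611], [0.0, 0.0, 0.0, 1.0]]
```

View pics/scene0.png

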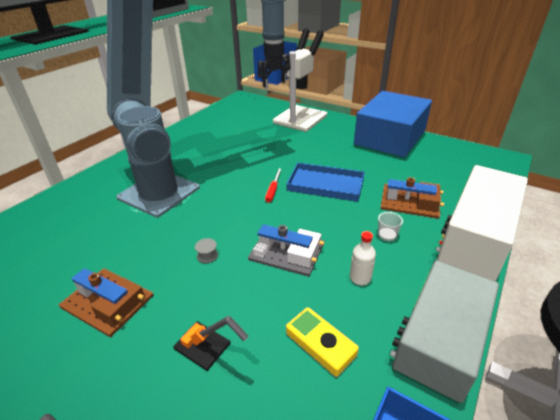

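View pics/top0.png

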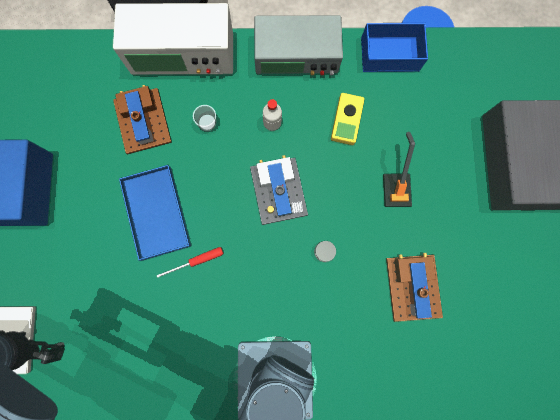

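Candidates in the top view are: the dark-plate fixture with blue strap (280,190), against brown decoys (140,118) and (415,288). The tray is (155,212), against the deep blue box (395,47) and the box at (20,182). The stand with the key is (397,190). I choose (280,190), (155,212) and (397,190), and check them in one close crop.

```bash
cat > h.py <<'E'
import numpy as np,cv2
def load(n): return dict(np.load(n))
def ray(c,u,v):
    d=np.array([(u-c["cx"])/c["fx"],(v-c["cy"])/c["fy"],1.]);P=c["pose"];return P[:3,3],P[:3,:3]@d
def plane(c,u,v,z):
    o,d=ray(c,u,v);return o+d*(z-o[2])/d[2]
def tri(c1,p1,c2,p2):
    A=[];b=[]
    for c,p in((c1,p1),(c2,p2)):
        o,d=ray(c,*p);d=d/np.linalg.norm(d);M=np.eye(3)-np.outer(d,d);A.append(M);b.append(M@o)
    x=np.linalg.lstsq(np.vstack(A),np.hstack(b),rcond=None)[0];return x
E
python3 - <<'E'
from h import *
t=load("top0.npz");s=load("scene0.npz")
f=lambda im,x,y,w,h,k:cv2.resize(im[y:y+h,x:x+w,::-1],None,fx=k,fy=k,interpolation=cv2.INTER_CUBIC)
a=np.hstack([f(t["pixels"],370,125,70,90,4),f(t["pixels"],245,150,70,90,4)][:2])
b=np.hstack([f(s["pixels"],170,305,80,60,3.5),f(s["pixels"],245,218,80,60,3.5)])
cv2.imwrite("pics/crop1.png",np.vstack([a,b]))
for n,u,v,z in(("stand",397,190,.01),("fix",280,190,.012),("screw",279,189,.086),("tray",155,212,.02),("bottle",272,105,.15),("cup",204,117,.06),("meter",347,118,.04),("reel",326,251,.04)):print(n,plane(t,u,v,z).round(3))
print(tri(t,(408,151),s,(230,320)),tri(t,(410,134),s,(245,340)))
E
```

```text
stand [ 0.536 -0.373  0.01 ]
fix [ 0.54  -0.022  0.012]
screw [ 0.528 -0.018  0.086]
tray [0.476 0.346 0.02 ]
bottle [ 0.751 -0.     0.15 ]
cup [0.752 0.2   0.06 ]
meter [ 0.753 -0.226  0.04 ]
reel [ 0.355 -0.15   0.04 ]
[ 0.61988985 -0.36693815  0.14437885] [ 0.66878635 -0.38056424  0.13592345]
```

View pics/crop1.png

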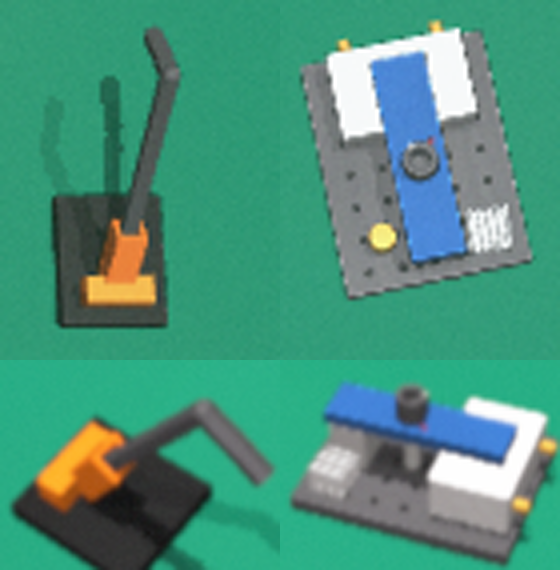

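```bash
python3 - <<'E'
from h import *
t=load("top0.npz");s=load("scene0.npz")
B=tri(t,(412.5,144),s,(228.5,318));S=tri(t,(408,134),s,(246,337.5));M=tri(t,(403.2,181),s,(203.7,333.6))
print(B,S,M);n=lambda v:(np.linalg.norm(v),v/np.linalg.norm(v));print(n(M-B),n(S-B),n(M-B)[1]@n(S-B)[1])
# base corners
for p in((384.5,174.5),(411,174.5),(411,206),(385,206)):print(plane(t,*p,.012).round(4))
# screw head
print("head",plane(t,245+421/4,150+160/4,.086))
# red line, white line
# tray contour
hsv=cv2.cvtColor(t["pixels"],cv2.COLOR_RGB2HSV)
m=cv2.inRange(hsv,(105,120,60),(125,255,255))
m[:, :115]=0;m[:,195:]=0;m[:160]=0;m[265:]=0
c=max(cv2.findContours(m,0,2)[0],key=cv2.contourArea);r=cv2.boxPoints(cv2.minAreaRect(c));print(r)
for p in r:print(plane(t,*p,.03).round(4))
m=cv2.inRange(hsv,(105,120,60),(125,255,255));m2=0*m;m2[150:240,245:315]=m[150:240,245:315]
c=max(cv2.findContours(m2,0,2)[0],key=cv2.contourArea);r=cv2.boxPoints(cv2.minAreaRect(c))
print(np.array([plane(t,*p,.064).round(4) for p in r]))
# red pixels close to head
h=hsv[175:205,265:300];rr=((h[...,0]<8)|(h[...,0]>165))&(h[...,1]>90);print(np.argwhere(rr)[:, ::-1]+[265,175])
m=cv2.inRange(hsv,(70,0,60),(90,255,255))
E
```

```text
[ 0.62990993 -0.37487543  0.16768406] [ 0.6680704  -0.37523383  0.1367019 ] [ 0.55183903 -0.3773442   0.0620331 ]
(np.float64(0.13138981945217532), array([-0.59419295, -0.01878965, -0.80410303])) (np.float64(0.04915530547438752), array([ 0.77632455, -0.00729129, -0.63029122])) 0.04566950912103415
[ 0.5837 -0.3376  0.012 ]
[ 0.5828 -0.4177  0.012 ]
[ 0.4868 -0.4113  0.012 ]
[ 0.4876 -0.3337  0.012 ]
head [ 0.52275879 -0.21809465  0.086     ]
[[117.94595 176.83942]
 [168.85565 164.29645]
 [189.37347 247.57465]
 [138.46378 260.1176 ]]
[0.5806 0.4553 0.03  ]
[0.6172 0.3069 0.03  ]
[0.3705 0.2409 0.03  ]
[0.3366 0.3849 0.03  ]
[[ 0.6021  0.0151  0.064 ]
 [ 0.6102 -0.0239  0.064 ]
 [ 0.4635 -0.0517  0.064 ]
 [ 0.4558 -0.0134  0.064 ]]
[[282 185]]
```

The crop shows: key with bend at top pixel (412,144), short-arm end at (408,134), sleeve exit at (403,181); the long arm leans away from the robot with the short arm pointing further away and down. The fixture is black with a white module, screw head at (280,190), red line at about (282,185). The choice is confirmed, so I start moving.

```bash
cat >> h.py <<'E'
from scipy.spatial.transform import Rotation as Ro
def mv(s,p=None,R=None):
    "units (tx..wz) to reach world TCP p, rot R from state s"
    T=s["tool_rot"];d=np.zeros(3) if p is None else T.T@(np.array(p)-s["position"])
    w=np.zeros(3) if R is None else Ro.from_matrix(T.T@R).as_rotvec()
    print("shift",(d/.25).round(3),"turn",(np.degrees(w)/30).round(3))
def tool(yaw,tilt=0,roll=0):
    "tool x at heading yaw(deg), z down; tilt about tool y, then roll about tool x"
    return Ro.from_euler("ZYX",[yaw,tilt,roll],degrees=True).as_matrix()@np.diag([1,-1,-1.])
E
python3 -c "
import cell;print([ (k,getattr(cell,k)) for k in dir(cell) if not k.startswith('_')][:40])
from h import *;print(tool(180,35).round(2))"
```

```text
[('PlanningError', <class 'cell.PlanningError'>), ('capture', <function make.<locals>.drawn_camera at 0x7f31672480e0>), ('job_done', <function connect.<locals>.done at 0x7f31671bf7e0>), ('state', <function make.<locals>.<lambda> at 0x7f31672485e0>), ('tips_ahead', 0.025)]
[[-0.82  0.    0.57]
 [ 0.    1.   -0.  ]
 [-0.57  0.   -0.82]]
```

Emit:
apply_moves --motion '[{"tx": -0.95, "ty": -0.73, "tz": -0.32, "wz": -0.5, "gripper": 1}, {"tx": -0.95, "ty": -0.73, "tz": -0.32, "wz": -0.5, "gripper": 1}, {"tx": -0.95, "ty": -0.73, "tz": -0.32, "wz": -0.5, "gripper": 1}, {"tx": -0.95, "ty": -0.73, "tz": -0.32, "wz": -0.5, "gripper": 1}, {"tx": -0.95, "ty": -0.73, "tz": -0.32, "wz": -0.5, "gripper": 1}, {"tx": -0.95, "ty": -0.73, "tz": -0.32, "wz": -0.5, "gripper": 1}, {"tx": -0.95, "ty": -0.73, "tz": -0.32, "wz": -0.5, "gripper": 1}, {"tx": -0.95, "ty": -0.73, "tz": -0.32, "wz": -0.5, "gripper": 1}, {"tx": -0.95, "ty": -0.73, "tz": -0.32, "wz": -0.5, "gripper": 1}]'

```text
schema error: expected keys tx, ty, tz, wx, wy, wz, gripper
```

Emit:
apply_moves --motion '[{"tx": -0.95, "ty": -0.73, "tz": -0.32, "wx": 0, "wy": 0, "wz": -0.5, "gripper": 1}, {"tx": -0.95, "ty": -0.73, "tz": -0.32, "wx": 0, "wy": 0, "wz": -0.5, "gripper": 1}, {"tx": -0.95, "ty": -0.73, "tz": -0.32, "wx": 0, "wy": 0, "wz": -0.5, "gripper": 1}, {"tx": -0.95, "ty": -0.73, "tz": -0.32, "wx": 0, "wy": 0, "wz": -0.5, "gripper": 1}, {"tx": -0.95, "ty": -0.73, "tz": -0.32, "wx": 0, "wy": 0, "wz": -0.5, "gripper": 1}, {"tx": -0.95, "ty": -0.73, "tz": -0.32, "wx": 0, "wy": 0, "wz": -0.5, "gripper": 1}, {"tx": -0.95, "ty": -0.73, "tz": -0.32, "wx": 0, "wy": 0, "wz": -0.5, "gripper": 1}, {"tx": -0.95, "ty": -0.73, "tz": -0.32, "wx": 0, "wy": 0, "wz": -0.5, "gripper": 1}, {"tx": -0.95, "ty": -0.73, "tz": -0.32, "wx": 0, "wy": 0, "wz": -0.5, "gripper": 1}]'

```text
time: 0.85
position: [0.3302, 0.2876, 0.3059]
tool_rot: [[-1.0, 0.014, 0.003], [0.014, 1.0, -0.001], [-0.003, -0.001, -1.0]]
force: [0.6, -0.0, 0.1]
gripper_width: 0.0854
finger_force: 0.0
```

Emit:
apply_moves --motion '[{"tx": -0.6, "ty": -1, "tz": 0.1, "wx": 0, "wy": 0, "wz": 0, "gripper": 1}, {"tx": -0.6, "ty": -1, "tz": 0.1, "wx": 0, "wy": 0, "wz": 0, "gripper": 1}, {"tx": -0.6, "ty": -1, "tz": 0.1, "wx": 0, "wy": 0, "wz": 0, "gripper": 1}, {"tx": -0.6, "ty": -1, "tz": 0.1, "wx": 0, "wy": 0, "wz": 0, "gripper": 1}, {"tx": -0.6, "ty": -1, "tz": 0.1, "wx": 0, "wy": 0, "wz": 0, "gripper": 1}, {"tx": -0.6, "ty": -1, "tz": 0.1, "wx": 0, "wy": 0, "wz": 0, "gripper": 1}, {"tx": -0.6, "ty": -1, "tz": 0.1, "wx": 0, "wy": 0, "wz": 0, "gripper": 1}, {"tx": -0.6, "ty": -1, "tz": 0.1, "wx": 0, "wy": 0, "wz": 0, "gripper": 1}, {"tx": -0.6, "ty": -1, "tz": 0.1, "wx": 0, "wy": 0, "wz": 0, "gripper": 1}, {"tx": -0.6, "ty": -1, "tz": 0.1, "wx": 0, "wy": 0, "wz": 0, "gripper": 1}]'

```text
time: 1.68
position: [0.4743, 0.0399, 0.279]
tool_rot: [[-1.0, 0.01, -0.002], [0.01, 1.0, 0.001], [0.002, 0.001, -1.0]]
force: [-1.0, -0.1, -0.1]
gripper_width: 0.0853
finger_force: 0.0
```

```bash
cat >> h.py <<'E'
def wrist(name):
    from cell import state,capture
    s=state();c=capture("wrist");T=np.eye(4);T[:3,:3]=s["tool_rot"];T[:3,3]=s["position"]
    c["pose"]=T@np.array(c["hand_eye"]);np.savez(name+".npz",**c);return s,c
def px(c,p):
    q=np.linalg.inv(c["pose"])@np.append(p,1);return (c["fx"]*q[0]/q[2]+c["cx"],c["fy"]*q[1]/q[2]+c["cy"])
E
python3 - <<'E'
from h import *
s,c=wrist("w1");print(s["position"],s["joint_positions"].round(3));print(np.round(c["hand_eye"],3).tolist(),c["fx"]);print(px(c,[.524,-.02,.086]))
cv2.imwrite("pics/w1.png",c["pixels"][...,::-1])
E
```

```text
[0.47433991 0.03989685 0.27902198] [-1.520e-01  9.200e-02  1.607e+00  1.000e-03  1.445e+00 -1.713e+00]
[[-0.001, -0.954, -0.299, 0.077], [1.0, -0.001, -0.0, 0.001], [-0.0, -0.299, 0.954, -0.149], [0.0, 0.0, 0.0, 1.0]] 334.1440206754678
(np.float64(225.3631883000616), np.float64(223.75745820356457))
```

View pics/w1.png

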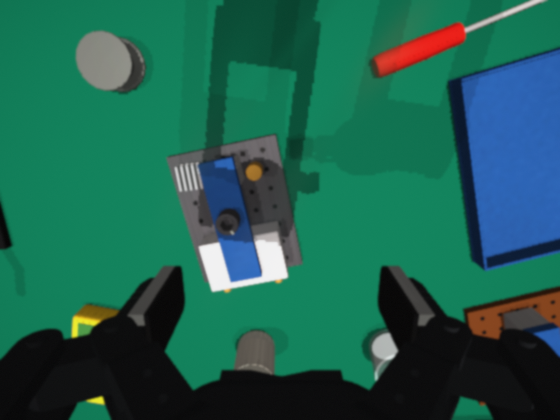

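Wrist view: fixture at centre-left, screw head near (227,222) with a pale line on its lower right near (233,233). I enlarge it and measure the headings.

```bash
python3 - <<'E'
from h import *
c=load("w1.npz");im=c["pixels"][202:246,202:258,::-1]
cv2.imwrite("pics/w1c.png",cv2.resize(im,None,fx=12,fy=12,interpolation=cv2.INTER_CUBIC))
E
```

```text
(no output)
```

View pics/w1c.png

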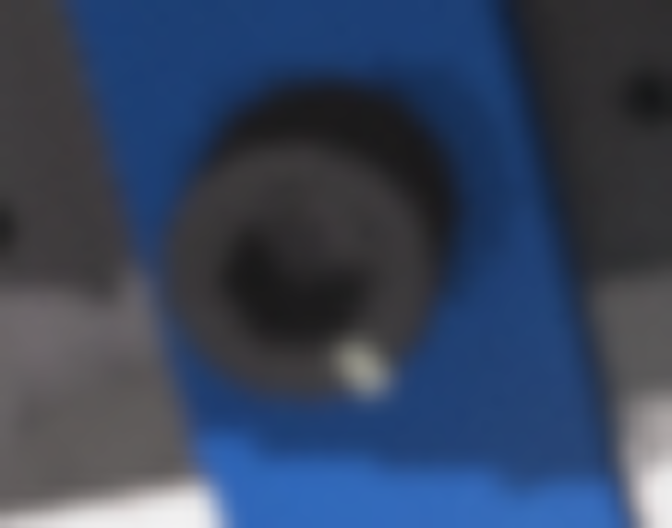

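```bash
python3 - <<'E'
from h import *
c=load("w1.npz");t=load("top0.npz")
f=lambda x,y:plane(c,202+(x+.5)/12-.5,202+(y+.5)/12-.5,.086)
H=f(303,270);W=f(363,370);d=W-H;print(H,W,"white",np.degrees(np.arctan2(d[1],d[0])),np.linalg.norm(d[:2]))
r=plane(t,282,185,.064);d=r-H;print(r,"red",np.degrees(np.arctan2(d[1],d[0])),np.linalg.norm(d[:2]))
from cell import state
s=state()
B=np.array([.630,-.375,.168])  # bend
L=np.array([-.574,-.005,-.819]);L/=np.linalg.norm(L)
R=tool(180,50);g=B+.045*L
p=g-.006*R[:,2];print(p,p-.09*R[:,2]);mv(s,p-.11*R[:,2],R)
E
```

```text
[ 0.52434693 -0.01846333  0.086     ] [ 0.53415546 -0.01354492  0.086     ] white 26.631115334736545 0.010972610945536572
[ 0.54379338 -0.02680669  0.064     ] red -23.221395959286177 0.021160717601234554
[ 0.59957712 -0.37522497  0.13500655] [ 0.53063312 -0.37522497  0.19285744]
shift [-0.179 -1.661  0.293] turn [-0.005 -1.669 -0.015]
```

Emit:
apply_moves --motion '[{"tx": 0.1, "ty": -1, "tz": -0.1, "wx": 0, "wy": -0.8, "wz": 0, "gripper": 1}, {"tx": 0.1, "ty": -1, "tz": -0.1, "wx": 0, "wy": -0.8, "wz": 0, "gripper": 1}, {"tx": 0.1, "ty": -1, "tz": -0.1, "wx": 0, "wy": -0.8, "wz": 0, "gripper": 1}, {"tx": 0.1, "ty": -1, "tz": -0.1, "wx": 0, "wy": -0.8, "wz": 0, "gripper": 1}, {"tx": 0.1, "ty": -1, "tz": -0.1, "wx": 0, "wy": -0.8, "wz": 0, "gripper": 1}, {"tx": 0.1, "ty": -1, "tz": -0.1, "wx": 0, "wy": -0.8, "wz": 0, "gripper": 1}, {"tx": 0.1, "ty": -1, "tz": -0.1, "wx": 0, "wy": -0.8, "wz": 0, "gripper": 1}, {"tx": 0.1, "ty": -1, "tz": -0.1, "wx": 0, "wy": -0.8, "wz": 0, "gripper": 1}, {"tx": 0.1, "ty": -1, "tz": -0.1, "wx": 0, "wy": -0.8, "wz": 0, "gripper": 1}]'

```text
time: 2.48
position: [0.4477, -0.2091, 0.3046]
tool_rot: [[-0.914, 0.008, 0.407], [0.008, 1.0, -0.002], [-0.407, 0.001, -0.914]]
force: [0.2, 0.1, 0.6]
gripper_width: 0.0852
finger_force: 0.0
```

```bash
cat > g.py <<'E'
from h import *
from cell import state
s=state();print(s["position"].round(3),s["joint_positions"].round(2))
B=np.array([.630,-.375,.168]);L=np.array([-.574,-.005,-.819]);L/=np.linalg.norm(L)
for tilt in(35,45,55):
    R=tool(180,tilt);p=B+.045*L-.006*R[:,2];print(tilt,p.round(3));mv(s,p-.12*R[:,2],R);mv(s,p,R)
E
python3 g.py
```

```text
[ 0.448 -0.209  0.305] [-0.91 -0.12  1.83  0.35  1.19 -2.57]
35 [ 0.601 -0.375  0.136]
shift [-0.199 -0.662  0.395] turn [-0.006 -0.367 -0.015]
shift [-0.291 -0.66   0.866] turn [-0.006 -0.367 -0.015]
45 [ 0.6   -0.375  0.135]
shift [-0.115 -0.663  0.419] turn [-0.007 -0.7   -0.015]
shift [-0.287 -0.66   0.867] turn [-0.007 -0.7   -0.015]
55 [ 0.599 -0.375  0.135]
shift [-0.036 -0.663  0.458] turn [-0.009 -1.034 -0.014]
shift [-0.283 -0.66   0.869] turn [-0.009 -1.034 -0.014]
```

Emit:
apply_moves --motion '[{"tx": -0.12, "ty": -0.66, "tz": 0.42, "wx": 0, "wy": -0.7, "wz": 0, "gripper": 1}, {"tx": -0.12, "ty": -0.66, "tz": 0.42, "wx": 0, "wy": -0.7, "wz": 0, "gripper": 1}, {"tx": -0.12, "ty": -0.66, "tz": 0.42, "wx": 0, "wy": -0.7, "wz": 0, "gripper": 1}, {"tx": -0.12, "ty": -0.66, "tz": 0.42, "wx": 0, "wy": -0.7, "wz": 0, "gripper": 1}, {"tx": -0.12, "ty": -0.66, "tz": 0.42, "wx": 0, "wy": -0.7, "wz": 0, "gripper": 1}, {"tx": -0.12, "ty": -0.66, "tz": 0.42, "wx": 0, "wy": -0.7, "wz": 0, "gripper": 1}, {"tx": -0.12, "ty": -0.66, "tz": 0.42, "wx": 0, "wy": -0.7, "wz": 0, "gripper": 1}, {"tx": -0.12, "ty": -0.66, "tz": 0.42, "wx": 0, "wy": -0.7, "wz": 0, "gripper": 1}]'

```text
time: 3.15
position: [0.5349, -0.3695, 0.2428]
tool_rot: [[-0.74, 0.029, 0.672], [0.035, 0.999, -0.005], [-0.672, 0.02, -0.741]]
force: [0.2, 0.8, 0.3]
gripper_width: 0.0856
finger_force: 0.0
```

```bash
cat >> g.py <<'E'
s,c=wrist("w2");cv2.imwrite("pics/w2.png",c["pixels"][...,::-1])
print([np.round(px(c,q)) for q in(B,B+.045*L,B+.134*L)])
E
python3 g.py
```

```text
[ 0.535 -0.37   0.243] [-1.14  0.18  1.83  0.84  0.96 -3.12]
35 [ 0.601 -0.375  0.136]
shift [ 0.031 -0.024  0.017] turn [-0.006  0.24  -0.067]
shift [ 0.091 -0.023  0.493] turn [-0.006  0.24  -0.067]
45 [ 0.6   -0.375  0.135]
shift [ 0.118 -0.027  0.014] turn [-0.011 -0.093 -0.066]
shift [ 0.095 -0.024  0.493] turn [-0.011 -0.093 -0.066]
55 [ 0.599 -0.375  0.135]
shift [ 0.205 -0.03   0.026] turn [-0.017 -0.426 -0.065]
shift [ 0.099 -0.024  0.494] turn [-0.017 -0.426 -0.065]
[array([275., 221.]), array([273., 168.]), array([269.,  59.])]
```

View pics/w2.png

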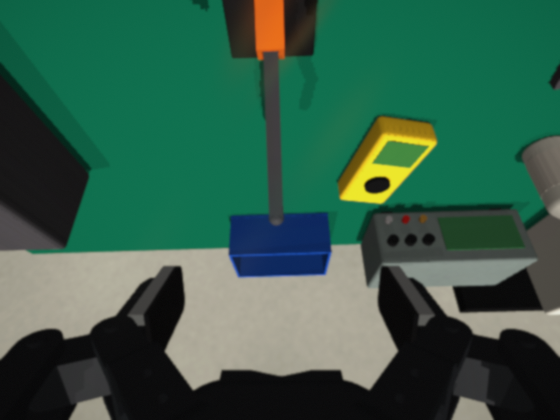

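Wrist view: key bend at (276,221), sleeve exit at (270,57), within a pixel of prediction, so the key pose is good. But joint 6 is at its limit; I turn the tool by half a turn (same grasp).

Emit:
apply_moves --motion '[{"tx": 0, "ty": 0, "tz": -0.05, "wx": 0, "wy": 0, "wz": 1, "gripper": 1}, {"tx": 0, "ty": 0, "tz": -0.05, "wx": 0, "wy": 0, "wz": 1, "gripper": 1}, {"tx": 0, "ty": 0, "tz": -0.05, "wx": 0, "wy": 0, "wz": 1, "gripper": 1}, {"tx": 0, "ty": 0, "tz": -0.05, "wx": 0, "wy": 0, "wz": 1, "gripper": 1}, {"tx": 0, "ty": 0, "tz": -0.05, "wx": 0, "wy": 0, "wz": 1, "gripper": 1}]'

```text
time: 3.62
position: [0.5257, -0.37, 0.2542]
tool_rot: [[-0.623, 0.399, 0.673], [0.533, 0.846, -0.009], [-0.573, 0.353, -0.74]]
force: [1.3, 0.1, -0.3]
gripper_width: 0.0853
finger_force: 0.0
```

Emit:
apply_moves --motion '[{"tx": 0, "ty": 0, "tz": 0, "wx": 0, "wy": 0, "wz": 1, "gripper": 1}, {"tx": 0, "ty": 0, "tz": 0, "wx": 0, "wy": 0, "wz": 1, "gripper": 1}, {"tx": 0, "ty": 0, "tz": 0, "wx": 0, "wy": 0, "wz": 1, "gripper": 1}, {"tx": 0, "ty": 0, "tz": 0, "wx": 0, "wy": 0, "wz": 1, "gripper": 1}, {"tx": 0, "ty": 0, "tz": 0, "wx": 0, "wy": 0, "wz": 1, "gripper": 1}]'

```text
time: 4.03
position: [0.5255, -0.3708, 0.2538]
tool_rot: [[-0.341, 0.657, 0.673], [0.884, 0.468, -0.009], [-0.321, 0.591, -0.74]]
force: [0.5, 0.4, -0.4]
gripper_width: 0.0852
finger_force: 0.0
```

Emit:
apply_moves --motion '[{"tx": 0, "ty": 0, "tz": 0, "wx": 0, "wy": 0, "wz": 1, "gripper": 1}, {"tx": 0, "ty": 0, "tz": 0, "wx": 0, "wy": 0, "wz": 1, "gripper": 1}, {"tx": 0, "ty": 0, "tz": 0, "wx": 0, "wy": 0, "wz": 1, "gripper": 1}, {"tx": 0, "ty": 0, "tz": 0, "wx": 0, "wy": 0, "wz": 1, "gripper": 1}, {"tx": 0, "ty": 0, "tz": 0, "wx": 0, "wy": 0, "wz": 1, "gripper": 1}]'

```text
time: 4.45
position: [0.5254, -0.3714, 0.2535]
tool_rot: [[0.032, 0.739, 0.673], [0.999, -0.035, -0.009], [0.017, 0.673, -0.74]]
force: [-0.4, -0.5, -0.4]
gripper_width: 0.0852
finger_force: 0.0
```

Emit:
apply_moves --motion '[{"tx": 0, "ty": 0, "tz": 0, "wx": 0, "wy": 0, "wz": 1, "gripper": 1}, {"tx": 0, "ty": 0, "tz": 0, "wx": 0, "wy": 0, "wz": 1, "gripper": 1}, {"tx": 0, "ty": 0, "tz": 0, "wx": 0, "wy": 0, "wz": 1, "gripper": 1}, {"tx": 0, "ty": 0, "tz": 0, "wx": 0, "wy": 0, "wz": 1, "gripper": 1}, {"tx": 0, "ty": 0, "tz": 0, "wx": 0, "wy": 0, "wz": 1, "gripper": 1}]'

```text
time: 4.87
position: [0.5253, -0.3718, 0.2533]
tool_rot: [[0.397, 0.624, 0.673], [0.848, -0.529, -0.01], [0.35, 0.574, -0.74]]
force: [-0.7, 0.2, 0.1]
gripper_width: 0.0855
finger_force: 0.0
```

Emit:
apply_moves --motion '[{"tx": 0, "ty": 0, "tz": 0, "wx": 0, "wy": 0, "wz": 1, "gripper": 1}, {"tx": 0, "ty": 0, "tz": 0, "wx": 0, "wy": 0, "wz": 1, "gripper": 1}, {"tx": 0, "ty": 0, "tz": 0, "wx": 0, "wy": 0, "wz": 1, "gripper": 1}, {"tx": 0, "ty": 0, "tz": 0, "wx": 0, "wy": 0, "wz": 1, "gripper": 1}, {"tx": 0, "ty": 0, "tz": 0, "wx": 0, "wy": 0, "wz": 1, "gripper": 1}]'

```text
time: 5.28
position: [0.5253, -0.372, 0.2532]
tool_rot: [[0.656, 0.343, 0.673], [0.471, -0.882, -0.01], [0.59, 0.323, -0.74]]
force: [0.7, -0.1, -0.3]
gripper_width: 0.0857
finger_force: 0.0
```

Emit:
apply_moves --motion '[{"tx": 0, "ty": 0, "tz": 0, "wx": 0, "wy": 0, "wz": 0.95, "gripper": 1}, {"tx": 0, "ty": 0, "tz": 0, "wx": 0, "wy": 0, "wz": 0.95, "gripper": 1}, {"tx": 0, "ty": 0, "tz": 0, "wx": 0, "wy": 0, "wz": 0.95, "gripper": 1}, {"tx": 0, "ty": 0, "tz": 0, "wx": 0, "wy": 0, "wz": 0.95, "gripper": 1}, {"tx": 0, "ty": 0, "tz": 0, "wx": 0, "wy": 0, "wz": 0.95, "gripper": 1}, {"tx": 0, "ty": 0, "tz": 0, "wx": 0, "wy": 0, "wz": 0.95, "gripper": 1}]'

```text
time: 5.78
position: [0.5252, -0.3723, 0.2531]
tool_rot: [[0.74, -0.007, 0.672], [-0.001, -1.0, -0.01], [0.673, 0.007, -0.74]]
force: [0.6, -0.6, 0.2]
gripper_width: 0.0854
finger_force: 0.0
```

```bash
cat > g.py <<'E'
from h import *
from cell import state
s=state();print(s["position"].round(3),s["joint_positions"].round(2),s["tool_rot"].round(3).tolist())
B=np.array([.630,-.375,.168]);L=np.array([-.574,-.005,-.819]);L/=np.linalg.norm(L)
for tilt in(40,45,50):
    R=tool(180,tilt)@np.diag([-1,-1,1]);p=B+.045*L-.006*R[:,2];print(tilt,p.round(3));mv(s,p-.12*R[:,2],R);mv(s,p,R)
E
python3 g.py
```

```text
[ 0.525 -0.372  0.253] [-1.16  0.16  1.83  0.83  0.98 -0.  ] [[0.74, -0.007, 0.672], [-0.001, -1.0, -0.01], [0.673, 0.007, -0.74]]
40 [ 0.6   -0.375  0.136]
shift [-0.074  0.011  0.07 ] turn [ 0.019 -0.075 -0.002]
shift [-0.093  0.006  0.55 ] turn [ 0.019 -0.075 -0.002]
45 [ 0.6   -0.375  0.135]
shift [-0.118  0.011  0.07 ] turn [ 0.019  0.091 -0.001]
shift [-0.095  0.006  0.55 ] turn [ 0.019  0.091 -0.001]
50 [ 0.6   -0.375  0.135]
shift [-0.162  0.011  0.074] turn [ 0.019  0.258 -0.   ]
shift [-0.098  0.006  0.55 ] turn [ 0.019  0.258 -0.   ]
```

Emit:
apply_moves --motion '[{"tx": -0.12, "ty": 0.01, "tz": 0.07, "wx": 0, "wy": 0.09, "wz": 0, "gripper": 1}, {"tx": -0.12, "ty": 0.01, "tz": 0.07, "wx": 0, "wy": 0.09, "wz": 0, "gripper": 1}, {"tx": -0.1, "ty": 0.006, "tz": 0.2, "wx": 0, "wy": 0.09, "wz": 0, "gripper": 0.6}, {"tx": -0.1, "ty": 0.006, "tz": 0.3, "wx": 0, "wy": 0.09, "wz": 0, "gripper": 0.6}, {"tx": -0.095, "ty": 0.006, "tz": 0.4, "wx": 0, "wy": 0.09, "wz": 0, "gripper": 0.6}, {"tx": -0.095, "ty": 0.006, "tz": 0.5, "wx": 0, "wy": 0.09, "wz": 0, "gripper": 0.6}, {"tx": -0.095, "ty": 0.006, "tz": 0.55, "wx": 0, "wy": 0.09, "wz": 0, "gripper": 0.6}, {"tx": -0.095, "ty": 0.006, "tz": 0.55, "wx": 0, "wy": 0.09, "wz": 0, "gripper": 0.6}, {"tx": -0.095, "ty": 0.006, "tz": 0.55, "wx": 0, "wy": 0.09, "wz": 0, "gripper": 0.6}]'

```text
time: 6.53
position: [0.6004, -0.3748, 0.1354]
tool_rot: [[0.708, -0.011, 0.706], [-0.007, -1.0, -0.009], [0.706, 0.001, -0.708]]
force: [0.1, -0.4, -0.2]
gripper_width: 0.0513
finger_force: 0.0
```

```bash
python3 g.py; python3 - <<'E'
from h import *
s,c=wrist("w3");cv2.imwrite("pics/w3.png",c["pixels"][...,::-1])
B=np.array([.630,-.375,.168]);L=np.array([-.574,-.005,-.819])
print([np.round(px(c,q)) for q in(B,B+.045*L,B+.134*L)])
E
```

```text
[ 0.6   -0.375  0.135] [-1.04  0.4   1.87  1.11  0.74 -0.27] [[0.708, -0.011, 0.706], [-0.007, -1.0, -0.009], [0.706, 0.001, -0.708]]
40 [ 0.6   -0.375  0.136]
shift [ 0.042  0.006 -0.479] turn [ 0.017 -0.165 -0.014]
shift [ 0.001  0.002 -0.001] turn [ 0.017 -0.165 -0.014]
45 [ 0.6   -0.375  0.135]
shift [-0.002  0.006 -0.481] turn [ 0.017  0.002 -0.014]
shift [-0.001  0.002 -0.001] turn [ 0.017  0.002 -0.014]
50 [ 0.6   -0.375  0.135]
shift [-0.046  0.006 -0.479] turn [ 0.018  0.168 -0.013]
shift [-0.003  0.002 -0.001] turn [ 0.018  0.168 -0.013]
[array([283., 175.]), array([283., 257.]), array([284., 372.])]
```

View pics/w3.png

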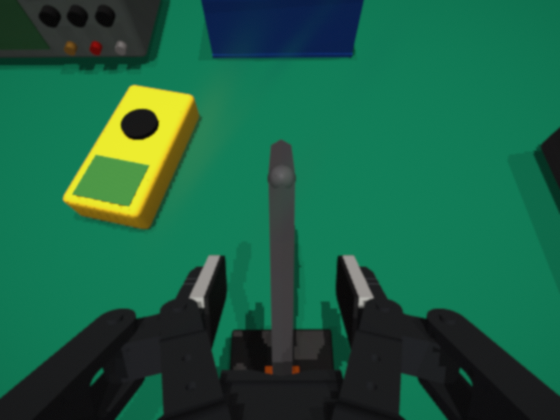

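The key stands centred between the open fingers (bend at (282,176)). I close and draw it out along its axis.

Emit:
apply_moves --force 100 --motion '[{"tx": 0, "ty": 0, "tz": 0, "wx": 0, "wy": 0, "wz": 0, "gripper": 0}, {"tx": 0, "ty": 0, "tz": 0, "wx": 0, "wy": 0, "wz": 0, "gripper": 0}, {"tx": 0, "ty": 0, "tz": 0, "wx": 0, "wy": 0, "wz": 0, "gripper": 0}, {"tx": 0, "ty": 0, "tz": 0, "wx": 0, "wy": 0, "wz": 0, "gripper": 0}, {"tx": 0, "ty": 0, "tz": 0, "wx": 0, "wy": 0, "wz": 0, "gripper": 0}, {"tx": 0, "ty": 0, "tz": 0, "wx": 0, "wy": 0, "wz": 0, "gripper": 0}, {"tx": 0, "ty": 0, "tz": 0, "wx": 0, "wy": 0, "wz": 0, "gripper": 0}, {"tx": 0, "ty": 0, "tz": 0, "wx": 0, "wy": 0, "wz": 0, "gripper": 0}]'

```text
time: 7.25
position: [0.6, -0.3752, 0.1353]
tool_rot: [[0.708, -0.014, 0.707], [-0.009, -1.0, -0.01], [0.707, 0.001, -0.708]]
force: [0.7, -0.2, 1.1]
gripper_width: 0.0
finger_force: 0.0
```

Emit:
apply_moves --motion '[{"tx": 0.05, "ty": 0, "tz": -0.009, "wx": 0, "wy": 0, "wz": 0, "gripper": 0}, {"tx": 0.1, "ty": 0, "tz": -0.018, "wx": 0, "wy": 0, "wz": 0, "gripper": 0}, {"tx": 0.15, "ty": 0, "tz": -0.027, "wx": 0, "wy": 0, "wz": 0, "gripper": 0}, {"tx": 0.2, "ty": -0.002, "tz": -0.036, "wx": 0, "wy": 0, "wz": 0, "gripper": 0}, {"tx": 0.25, "ty": -0.003, "tz": -0.045, "wx": 0, "wy": 0, "wz": 0, "gripper": 0}, {"tx": 0.31, "ty": -0.003, "tz": -0.055, "wx": 0, "wy": 0, "wz": 0, "gripper": 0}, {"tx": 0.37, "ty": -0.004, "tz": -0.066, "wx": 0, "wy": 0, "wz": 0, "gripper": 0}, {"tx": 0.44, "ty": -0.005, "tz": -0.078, "wx": 0, "wy": 0, "wz": 0, "gripper": 0}, {"tx": 0.48, "ty": -0.005, "tz": -0.085, "wx": 0, "wy": 0, "wz": 0, "gripper": 0}, {"tx": 0.48, "ty": -0.005, "tz": -0.085, "wx": 0, "wy": 0, "wz": 0, "gripper": 0}, {"tx": 0.48, "ty": -0.005, "tz": -0.085, "wx": 0, "wy": 0, "wz": 0, "gripper": 0}]'

```text
time: 8.17
position: [0.6701, -0.3746, 0.2352]
tool_rot: [[0.707, -0.013, 0.707], [-0.008, -1.0, -0.01], [0.707, 0.002, -0.707]]
force: [-0.8, -0.2, -0.1]
gripper_width: 0.0004
finger_force: 0.0
```

```bash
python3 - <<'E'
from h import *
s,c=wrist("w4");cv2.imwrite("pics/w4.png",c["pixels"][...,::-1]);print(s["joint_positions"].round(2),s["position"])
# short arm end and bend by dark mask in the tool's plane
T=s["tool_rot"]
u=-T@np.array([.985,0,-.175]);g=s["position"]+.006*T[:,2]
print(u,[np.round(px(c,q)) for q in(g-.045*u,g)])
E
```

```text
[-0.93  0.35  1.65  0.88  0.81  0.13] [ 0.67005651 -0.37458211  0.23520932]
[-0.57312169  0.00604198 -0.81996648] [array([283., 174.]), array([283., 256.])]
```

View pics/w4.png

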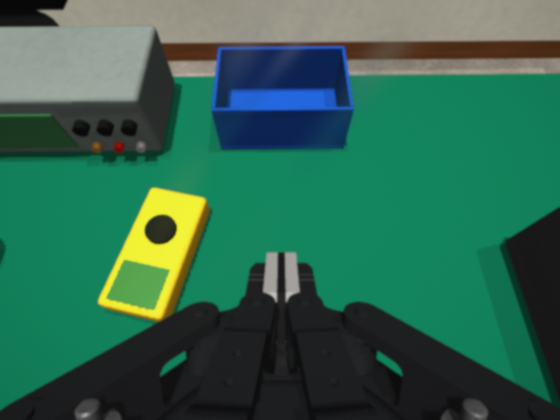

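The fingers closed empty (width 0) and the view shows bare closed fingers, so the key stayed in the stand. I triangulate it again from the two close views and measure its apparent width.

```bash
python3 - <<'E'
from h import *
from cell import capture
t=capture("top");np.savez("top1.npz",**t);sc=capture("scene");np.savez("scene1.npz",**sc)
t0=load("top0.npz");sc0=load("scene0.npz")
print("diff",[np.abs(a["pixels"][y0:y1,x0:x1].astype(int)-b["pixels"][y0:y1,x0:x1]).mean() for a,b,x0,x1,y0,y1 in((t,t0,380,415,175,210),(sc,sc0,175,250,305,360))])
a=load("w2.npz");b=load("w3.npz")
def edges(c,v,u0,u1):
    h=cv2.cvtColor(c["pixels"],cv2.COLOR_RGB2HSV)[v,u0:u1,1].astype(int);k=np.where(h<110)[0]+u0;return (k.min(),k.max(),len(k)) if len(k) else None
for v in(185,200,220,240,260,280,300):print("w3",v,edges(b,v,255,315))
for v in(70,100,150,200):print("w2",v,edges(a,v,250,300))
B=tri(a,(276,220),b,(282,176));print("bend",B,px(a,B),px(b,B))
print("top/scene proj of bend",px(t0,B),px(sc0,B))
E
```

```text
diff [np.float64(18.816598639455783), np.float64(18.259393939393938)]
w3 185 (np.int64(269), np.int64(293), 25)
w3 200 (np.int64(269), np.int64(293), 25)
w3 220 (np.int64(270), np.int64(293), 24)
w3 240 (np.int64(270), np.int64(293), 24)
w3 260 (np.int64(270), np.int64(293), 24)
w3 280 (np.int64(271), np.int64(293), 23)
w3 300 (np.int64(271), np.int64(293), 23)
w2 70 (np.int64(263), np.int64(278), 16)
w2 100 (np.int64(265), np.int64(278), 14)
w2 150 (np.int64(267), np.int64(280), 14)
w2 200 (np.int64(269), np.int64(281), 13)
bend [ 0.62999313 -0.37451294  0.16743519] (np.float64(275.7312284046188), np.float64(219.99940291180945)) (np.float64(281.4897283408731), np.float64(175.9819813820335))
top/scene proj of bend (np.float64(412.4535680974042), np.float64(144.10779966561526)) (np.float64(228.9021545197412), np.float64(317.92515482162963))
```

```bash
python3 - <<'E'
from h import *
t=load("top1.npz");s=load("scene1.npz")
f=lambda im,x,y,w,h:cv2.resize(im[y:y+h,x:x+w,::-1],(400,480),interpolation=cv2.INTER_CUBIC)
cv2.imwrite("pics/chk.png",np.hstack([f(t["pixels"],360,100,100,120),f(s["pixels"],160,265,100,120)]))
E
```

```text
(no output)
```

View pics/chk.png

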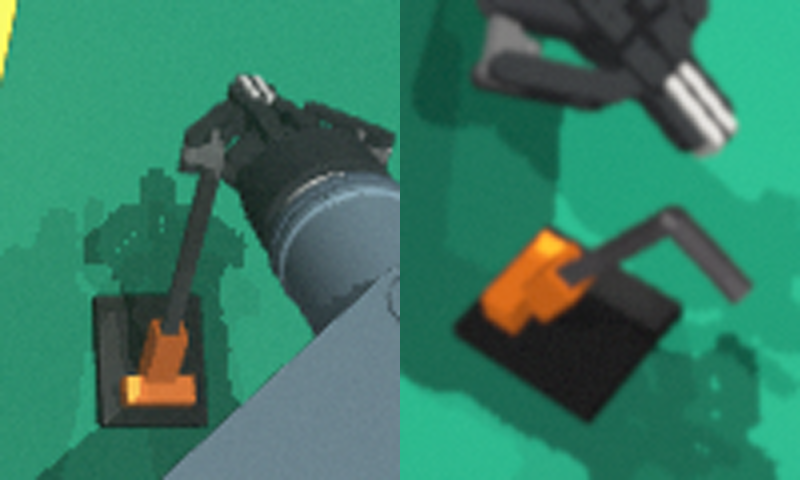

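The key is undisturbed in the stand (bend at canvas (215,150) in the top view), and the closed gripper is visible in both views. I triangulate the fingertips to check the tool offset.

```bash
python3 - <<'E'
from h import *
from cell import state
t=load("top1.npz");s=load("scene1.npz");st=state();print(st["position"],st["tool_rot"][:,2])
E=st["position"]+.025*st["tool_rot"][:,2];print("exp tip",E,px(t,E),px(s,E))
# white pads
for n,c,(x0,x1,y0,y1) in(("top",t,(410,435,110,130)),("scene",s,(220,248,275,310))):
    h=cv2.cvtColor(c["pixels"],cv2.COLOR_RGB2HSV)[y0:y1,x0:x1];k=np.argwhere((h[...,1]<50)&(h[...,2]>150))[:,::-1]+[x0,y0];print(n,len(k),k.min(0),k.max(0),k.mean(0));
    print(k[np.argsort(k[:,1])][[0,1,-2,-1]].tolist())
print(tri(t,(422,119),s,(236,302)))
for d in(-.02,-.01,0,.01,.02,.03):
    q=st["position"]+d*st["tool_rot"][:,2];print(d,np.round(px(t,q),1),np.round(px(s,q),1))
E
```

```text
[ 0.66917385 -0.37445061  0.23363118] [ 0.7054831  -0.00940905 -0.70866428]
exp tip [ 0.68681093 -0.37468583  0.21591458] (np.float64(417.1505408388739), np.float64(117.30064020828249)) (np.float64(252.01321742776432), np.float64(315.04261129459235))
top 17 [420 119] [427 124] [423.58823529 121.05882353]
[[420, 119], [421, 119], [427, 123], [427, 124]]
scene 150 [227 281] [243 301] [234.86666667 290.66666667]
[[230, 281], [231, 281], [238, 301], [239, 301]]
[ 0.66701339 -0.38012628  0.24500715]
-0.02 [422.1 124.8] [235.9 295. ]
-0.01 [421.  123.1] [239.5 299.5]
0 [419.9 121.4] [243.1 304. ]
0.01 [418.8 119.7] [246.7 308.4]
0.02 [417.7 118.1] [250.2 312.8]
0.03 [416.6 116.5] [253.8 317.2]
```

The two views put the real fingertips about 10 mm behind the TCP (at z ≈ -0.010), and finger spacing in the wrist view agrees (-0.012), not 25 mm ahead as stated. So I'll grasp with the key at tool z ≈ -0.024.

```bash
cat > g.py <<'E'
from h import *
from cell import state
s=state();print(s["position"].round(3),s["joint_positions"].round(2))
B=np.array([.630,-.3745,.1675]);L=np.array([-.574,-.001,-.819]);L/=np.linalg.norm(L)
for tilt in(45,):
    R=tool(180,tilt)@np.diag([-1,-1,1]);p=B+.045*L+.024*R[:,2];print(tilt,p.round(3));mv(s,p-.1*R[:,2],R);mv(s,p,R)
E
python3 g.py
```

```text
[ 0.669 -0.374  0.234] [-0.93  0.35  1.65  0.88  0.81  0.13]
45 [ 0.621 -0.375  0.114]
shift [-0.476  0.007 -0.195] turn [ 0.018  0.004 -0.02 ]
shift [-0.475  0.003  0.204] turn [ 0.018  0.004 -0.02 ]
```

Emit:
apply_moves --motion '[{"tx": -0.1, "ty": 0, "tz": -0.195, "wx": 0, "wy": 0, "wz": -0.02, "gripper": 0.6}, {"tx": -0.2, "ty": 0, "tz": -0.195, "wx": 0, "wy": 0, "wz": -0.02, "gripper": 0.6}, {"tx": -0.35, "ty": 0.005, "tz": -0.195, "wx": 0.01, "wy": 0, "wz": -0.02, "gripper": 0.6}, {"tx": -0.476, "ty": 0.005, "tz": -0.195, "wx": 0.01, "wy": 0, "wz": -0.02, "gripper": 0.6}, {"tx": -0.476, "ty": 0.005, "tz": -0.195, "wx": 0.01, "wy": 0, "wz": -0.02, "gripper": 0.6}, {"tx": -0.476, "ty": 0.005, "tz": -0.1, "wx": 0.01, "wy": 0, "wz": -0.02, "gripper": 0.6}, {"tx": -0.475, "ty": 0.004, "tz": 0, "wx": 0.01, "wy": 0, "wz": -0.02, "gripper": 0.6}, {"tx": -0.475, "ty": 0.003, "tz": 0.1, "wx": 0.01, "wy": 0, "wz": -0.02, "gripper": 0.6}, {"tx": -0.475, "ty": 0.003, "tz": 0.17, "wx": 0.01, "wy": 0, "wz": -0.02, "gripper": 0.6}, {"tx": -0.475, "ty": 0.003, "tz": 0.204, "wx": 0.01, "wy": 0, "wz": -0.02, "gripper": 0.6}, {"tx": -0.475, "ty": 0.003, "tz": 0.204, "wx": 0.01, "wy": 0, "wz": -0.02, "gripper": 0.6}, {"tx": -0.475, "ty": 0.003, "tz": 0.204, "wx": 0.01, "wy": 0, "wz": -0.02, "gripper": 0.6}]'

```text
time: 9.32
position: [0.622, -0.3747, 0.1149]
tool_rot: [[0.708, -0.002, 0.706], [0.001, -1.0, -0.004], [0.706, 0.004, -0.708]]
force: [-0.5, 0.4, 0.4]
gripper_width: 0.0511
finger_force: 0.0
```

Emit:
apply_moves --force 100 --motion '[{"tx": 0, "ty": 0, "tz": 0, "wx": 0, "wy": 0, "wz": 0, "gripper": 0}, {"tx": 0, "ty": 0, "tz": 0, "wx": 0, "wy": 0, "wz": 0, "gripper": 0}, {"tx": 0, "ty": 0, "tz": 0, "wx": 0, "wy": 0, "wz": 0, "gripper": 0}, {"tx": 0, "ty": 0, "tz": 0, "wx": 0, "wy": 0, "wz": 0, "gripper": 0}, {"tx": 0, "ty": 0, "tz": 0, "wx": 0, "wy": 0, "wz": 0, "gripper": 0}, {"tx": 0, "ty": 0, "tz": 0, "wx": 0, "wy": 0, "wz": 0, "gripper": 0}, {"tx": 0, "ty": 0, "tz": 0, "wx": 0, "wy": 0, "wz": 0, "gripper": 0}]'

```text
time: 9.9
position: [0.622, -0.3756, 0.116]
tool_rot: [[0.707, -0.003, 0.707], [0.002, -1.0, -0.006], [0.707, 0.006, -0.707]]
force: [-2.3, 0.3, 5.8]
gripper_width: 0.01
finger_force: 98.7
```

Gripped. I draw it out.

Emit:
apply_moves --motion '[{"tx": 0.05, "ty": 0, "tz": -0.009, "wx": 0, "wy": 0, "wz": 0, "gripper": 0}, {"tx": 0.1, "ty": 0, "tz": -0.018, "wx": 0, "wy": 0, "wz": 0, "gripper": 0}, {"tx": 0.15, "ty": 0, "tz": -0.027, "wx": 0, "wy": 0, "wz": 0, "gripper": 0}, {"tx": 0.2, "ty": 0, "tz": -0.036, "wx": 0, "wy": 0, "wz": 0, "gripper": 0}, {"tx": 0.25, "ty": 0, "tz": -0.045, "wx": 0, "wy": 0, "wz": 0, "gripper": 0}, {"tx": 0.31, "ty": 0, "tz": -0.055, "wx": 0, "wy": 0, "wz": 0, "gripper": 0}, {"tx": 0.37, "ty": 0, "tz": -0.066, "wx": 0, "wy": 0, "wz": 0, "gripper": 0}, {"tx": 0.44, "ty": 0, "tz": -0.078, "wx": 0, "wy": 0, "wz": 0, "gripper": 0}, {"tx": 0.5, "ty": 0, "tz": -0.09, "wx": 0, "wy": 0, "wz": 0, "gripper": 0}, {"tx": 0.5, "ty": 0, "tz": -0.09, "wx": 0, "wy": 0, "wz": 0, "gripper": 0}, {"tx": 0.5, "ty": 0, "tz": -0.09, "wx": 0, "wy": 0, "wz": 0, "gripper": 0}]'

```text
time: 10.82
position: [0.6944, -0.3743, 0.2188]
tool_rot: [[0.708, -0.001, 0.706], [0.003, -1.0, -0.005], [0.706, 0.005, -0.708]]
force: [-0.1, 0.2, -3.3]
gripper_width: 0.0097
finger_force: 97.9
```

```bash
python3 - <<'E'
from h import *
s,c=wrist("w5");print(s["joint_positions"].round(2),s["position"].round(4))
im=c["pixels"];hsv=cv2.cvtColor(im,cv2.COLOR_RGB2HSV)
# expected key in tool frame at grasp
L=np.array([-.574,-.001,-.819]);B0=np.array([.630,-.3745,.1675]);T0=np.array([[.707,-.003,.707],[.002,-1,-.006],[.707,.006,-.707]]);p0=np.array([.622,-.3756,.116])
b=T0.T@(B0-p0);l=T0.T@L;print("bend in tool",b.round(4),"L in tool",l.round(3))
w=s["position"]+s["tool_rot"]@b;print("bend exp",w,px(c,w))
for v in range(130,250,8):
    k=np.where(hsv[v,250:315,1]<110)[0]+250;print(v,(k.min(),k.max(),len(k)) if len(k) else None)
E
```

```text
[-0.9   0.4   1.62  0.89  0.78  0.13] [ 0.6944 -0.3743  0.2188]
bend in tool [ 0.0421 -0.0008 -0.0308] L in tool [-0.985 -0.002  0.173]
bend exp [ 0.70251348 -0.37325879  0.27031235] (np.float64(281.0883935765893), np.float64(196.73007782444645))
130 None
138 None
146 None
154 (np.int64(271), np.int64(290), 20)
162 (np.int64(269), np.int64(292), 24)
170 (np.int64(268), np.int64(293), 26)
178 (np.int64(267), np.int64(294), 28)
186 (np.int64(266), np.int64(295), 30)
194 (np.int64(265), np.int64(296), 32)
202 (np.int64(265), np.int64(297), 33)
210 (np.int64(266), np.int64(296), 31)
218 (np.int64(266), np.int64(296), 31)
226 (np.int64(266), np.int64(296), 31)
234 (np.int64(266), np.int64(295), 30)
242 (np.int64(267), np.int64(295), 29)
```

Key is held as planned (bend near row 198). I go over the fixture, levelling the key.

```bash
cat >> h.py <<'E'
b_t=np.array([.0421,-.0008,-.0308]);th=np.radians(10.)
def Kt(th=th):
    x=np.array([-np.cos(th),0,np.sin(th)]);sh=np.array([np.sin(th),0,np.cos(th)]);z=-sh;return np.column_stack([x,np.cross(z,x),z])
def tgt(bend,h,pitch=0,roll=0,th=th):
    Rk=Ro.from_euler("ZYX",[h,pitch,roll],degrees=True).as_matrix();R=Rk@Kt(th).T;return np.array(bend)-R@b_t,R
E
cat > n.py <<'E'
import sys
from h import *
from cell import state
s=state();print(s["position"].round(4),s["joint_positions"].round(2));a=list(map(float,sys.argv[1:]))
p,R=tgt(a[:3],*a[3:]);print("TCP",p.round(3),R.round(2).tolist());mv(s,p,R)
E
python3 n.py .524 -.019 .21 206.6; python3 n.py .60 -.2 .27 195 25;
```

```text
[ 0.6938 -0.374   0.2176] [-0.9   0.4   1.62  0.89  0.78  0.13]
TCP [ 0.483 -0.041  0.187] [[0.88, 0.45, -0.16], [0.44, -0.89, -0.08], [-0.17, 0.0, -0.98]]
shift [-0.684 -1.332 -0.514] turn [ 0.284 -1.792 -0.88 ]
[ 0.6938 -0.374   0.2176] [-0.9   0.4   1.62  0.89  0.78  0.13]
TCP [ 0.569 -0.209  0.229] [[0.93, 0.26, 0.25], [0.25, -0.97, 0.07], [0.26, 0.0, -0.97]]
shift [-0.321 -0.658 -0.389] turn [ 0.26  -0.988 -0.438]
```

Emit:
apply_moves --motion '[{"tx": -0.1, "ty": -0.1, "tz": -0.2, "wx": 0.05, "wy": -0.2, "wz": -0.08, "gripper": 0}, {"tx": -0.16, "ty": -0.2, "tz": -0.39, "wx": 0.1, "wy": -0.4, "wz": -0.15, "gripper": 0}, {"tx": -0.22, "ty": -0.35, "tz": -0.39, "wx": 0.15, "wy": -0.6, "wz": -0.25, "gripper": 0}, {"tx": -0.28, "ty": -0.5, "tz": -0.39, "wx": 0.2, "wy": -0.8, "wz": -0.35, "gripper": 0}, {"tx": -0.32, "ty": -0.66, "tz": -0.39, "wx": 0.26, "wy": -0.99, "wz": -0.44, "gripper": 0}, {"tx": -0.32, "ty": -0.66, "tz": -0.39, "wx": 0.26, "wy": -0.99, "wz": -0.44, "gripper": 0}, {"tx": -0.32, "ty": -0.66, "tz": -0.39, "wx": 0.26, "wy": -0.99, "wz": -0.44, "gripper": 0}]'

```text
time: 11.45
position: [0.5678, -0.2037, 0.2289]
tool_rot: [[0.932, 0.264, 0.246], [0.254, -0.964, 0.071], [0.257, -0.004, -0.967]]
force: [-0.6, 1.3, -3.0]
gripper_width: 0.01
finger_force: 98.2
```

```bash
python3 n.py .524 -.019 .20 206.6
```

```text
[ 0.5678 -0.2037  0.2289] [-0.66  0.23  1.59  0.23  1.17  0.57]
TCP [ 0.483 -0.041  0.177] [[0.88, 0.45, -0.16], [0.44, -0.89, -0.08], [-0.17, 0.0, -0.98]]
shift [-0.205 -0.718  0.163] turn [ 0.009 -0.827 -0.379]
```

Emit:
apply_moves --motion '[{"tx": -0.05, "ty": -0.15, "tz": 0, "wx": 0, "wy": -0.2, "wz": -0.1, "gripper": 0}, {"tx": -0.1, "ty": -0.3, "tz": 0.04, "wx": 0, "wy": -0.4, "wz": -0.2, "gripper": 0}, {"tx": -0.15, "ty": -0.45, "tz": 0.08, "wx": 0, "wy": -0.6, "wz": -0.3, "gripper": 0}, {"tx": -0.2, "ty": -0.6, "tz": 0.14, "wx": 0, "wy": -0.83, "wz": -0.38, "gripper": 0}, {"tx": -0.205, "ty": -0.718, "tz": 0.163, "wx": 0, "wy": -0.83, "wz": -0.38, "gripper": 0}, {"tx": -0.205, "ty": -0.718, "tz": 0.163, "wx": 0, "wy": -0.83, "wz": -0.38, "gripper": 0}, {"tx": -0.205, "ty": -0.718, "tz": 0.163, "wx": 0, "wy": -0.83, "wz": -0.38, "gripper": 0}, {"tx": -0.205, "ty": -0.718, "tz": 0.163, "wx": 0, "wy": -0.83, "wz": -0.38, "gripper": 0}]'

```text
time: 12.12
position: [0.4854, -0.0468, 0.1775]
tool_rot: [[0.884, 0.443, -0.152], [0.435, -0.896, -0.086], [-0.174, 0.01, -0.985]]
force: [0.7, 0.8, -3.0]
gripper_width: 0.0097
finger_force: 98.5
```

```bash
python3 n.py .524 -.019 .17 206.6; python3 - <<'E'
from h import *
s,c=wrist("w6");T=s["tool_rot"];p=s["position"]
f=lambda q:np.round(px(c,q),1)
b=p+T@b_t;e=b+T@(.048*np.array([np.sin(th),0,np.cos(th)]))
print("bend",b,f(b),"short end",e,f(e),"screw",f([.524,-.019,.086]))
u,v=map(int,f([.524,-.019,.086]))
im=c["pixels"];cv2.imwrite("pics/w6.png",cv2.resize(im[v-90:v+110,u-130:u+130,::-1],None,fx=3,fy=3,interpolation=cv2.INTER_CUBIC)[:600]);print("crop",u-130,v-90)
E
```

```text
[ 0.4854 -0.0468  0.1775] [-0.24  0.28  1.64 -0.12  1.35  0.91]
TCP [ 0.483 -0.041  0.147] [[0.88, 0.45, -0.16], [0.44, -0.89, -0.08], [-0.17, 0.0, -0.98]]
shift [ 0.022 -0.028  0.12 ] turn [ 0.017  0.001 -0.013]
bend [ 0.52690775 -0.02510597  0.20049457] [281.8 199. ] short end [ 0.52710632 -0.02555114  0.15249705] [281.5 156.3] screw [269.5 123.7]
crop 139 33
```

View pics/w6.png

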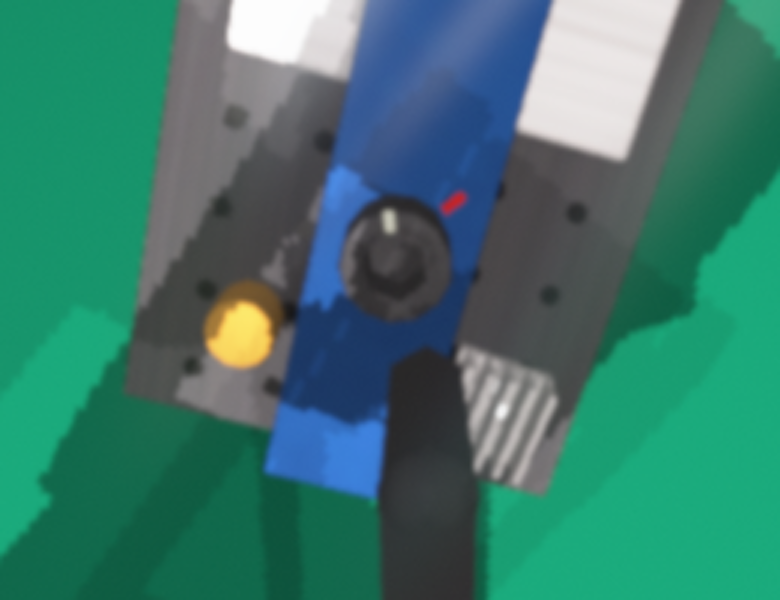

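The crop shows the head's top centre at canvas (397,260), white line at (390,222), red line at (455,203), and the key's short end with far corner at (427,348); the key is well aligned with the tool.

```bash
python3 - <<'E'
from h import *
from cell import state
c=load("w6.npz");q=lambda x,y:(139+(x+.5)/3-.5,33+(y+.5)/3-.5)
H=plane(c,*q(397,260),.086);W=plane(c,*q(389,221),.086);Rd=plane(c,*q(455,203),.064)
a=lambda d:np.degrees(np.arctan2(d[1],d[0]));print("head",H,"white",a(W-H),np.linalg.norm(W-H),"red",a(Rd-H),np.linalg.norm((Rd-H)[:2]))
im=c["pixels"];g=cv2.cvtColor(im,cv2.COLOR_RGB2HSV)
# head circle by low saturation in the blue strap
m=(g[90:150,245:300,1]<110).astype(np.uint8)
n,l,st,ce=cv2.connectedComponentsWithStats(m);print(st[1:][st[1:,4]>60],ce[1:][st[1:,4]>60]+[245,90])
s=state();T=s["tool_rot"];p=s["position"]
e=p+T@(b_t+.048*np.array([np.sin(th),0,np.cos(th)]));x=T@Kt()
print("far corner",px(c,e-.0069*x[:,0]),"obs",q(427,348)," sides",[np.round(px(c,e-.00346*x[:,0]+k*.006*x[:,1]),1) for k in(1,-1)],q(390,367),q(462,365))
print("L dir",x[:,0],"short",-x[:,2], "heading",a(x[:,0]))
E
```

```text
head [ 0.52709559 -0.01865535  0.086     ] white 37.17548284224346 0.00862183000658651 red -31.884594102925483 0.015992024644040002
[[   7    8   38   42 1219]
 [  45   26   10   34  189]] [[270.55783429 119.22067268]
 [295.9047619  137.77248677]]
far corner (np.float64(283.10775586753664), np.float64(142.97503833750125)) obs (281.0, 148.66666666666669)  sides [array([295.4, 149.8]), array([270.8, 149.8])] (268.66666666666663, 155.0) (292.66666666666663, 154.33333333333331)
L dir [-8.96991583e-01 -4.42047554e-01 -2.45600617e-04] short [ 0.00502338 -0.00963775 -0.99994094] heading -153.76540285674312
```

```bash
python3 - <<'E'
from h import *
a=lambda d:np.degrees(np.arctan2(d[1],d[0]))
for n,box,cen in(("w6",(252,290,98,141),(270.7,121.4)),("w1",(214,242,208,238),None)):
    c=load(n+".npz");im=c["pixels"].astype(float);x0,x1,y0,y1=box;g=cv2.cvtColor(c["pixels"],cv2.COLOR_RGB2HSV)[y0:y1,x0:x1].astype(int)
    sub=im[y0:y1,x0:x1];V=sub.min(2)
    k=V>(110);yy,xx=np.nonzero(k);w=V[k]-90
    print(n,"white px",len(xx),(xx.min()+x0,xx.max()+x0,yy.min()+y0,yy.max()+y0),V.max())
    wu,wv=(xx*w).sum()/w.sum()+x0,(yy*w).sum()/w.sum()+y0
    # head rows/cols extents (not blue)
    nb=(g[...,1]<130)
    for v in range(0,y1-y0,4):
        q=np.where(nb[v])[0];print(v+y0,(q.min()+x0,q.max()+x0) if len(q) else None,end="; ")
    print()
    cols=[np.where(nb[:,u-x0])[0].max()+y0 for u in range((x0+x1)//2-4,(x0+x1)//2+5)];print("bottom",cols)
    if cen is None: cen=(226.8,223.8)
    H=plane(c,*cen,.086);W=plane(c,wu,wv,.086);print("head",H,"white",wu,wv,a(W-H),np.linalg.norm(W-H))
c=load("w6.npz");H=plane(c,270.7,121.4,.086);r=plane(c,290.5,100.5,.064);print("red",a(r-H),np.linalg.norm((r-H)[:2]));print("tip obs",plane(c,279.5,162,.1525))
E
```

```text
w6 white px 34 (np.int64(257), np.int64(270), np.int64(103), np.int64(111)) 179.0
98 (np.int64(267), np.int64(289)); 102 (np.int64(260), np.int64(285)); 106 (np.int64(257), np.int64(285)); 110 (np.int64(255), np.int64(287)); 114 (np.int64(253), np.int64(288)); 118 (np.int64(252), np.int64(289)); 122 (np.int64(252), np.int64(289)); 126 (np.int64(253), np.int64(289)); 130 (np.int64(254), np.int64(287)); 134 (np.int64(257), np.int64(284)); 138 (np.int64(263), np.int64(278)); 
bottom [np.int64(139), np.int64(140), np.int64(140), np.int64(140), np.int64(140), np.int64(139), np.int64(139), np.int64(139), np.int64(139)]
head [ 0.52576768 -0.01906583  0.086     ] white 268.04240837696335 106.40157068062827 35.56380150437209 0.009925648086442154
w1 white px 8 (np.int64(231), np.int64(233), np.int64(231), np.int64(233)) 136.0
208 None; 212 (np.int64(221), np.int64(236)); 216 (np.int64(218), np.int64(238)); 220 (np.int64(216), np.int64(239)); 224 (np.int64(214), np.int64(238)); 228 (np.int64(214), np.int64(237)); 232 (np.int64(214), np.int64(235)); 236 (np.int64(214), np.int64(217)); 
bottom [np.int64(234), np.int64(234), np.int64(234), np.int64(235), np.int64(235), np.int64(234), np.int64(234), np.int64(234), np.int64(235)]
head [ 0.52406664 -0.01843777  0.086     ] white 231.8544061302682 232.22988505747128 26.61953370873522 0.011094502425427236
red -28.88405860810244 0.016967534647271833
tip obs [ 0.52399647 -0.02597942  0.1525    ]
```

```bash
sed -i 's/^b_t=.*;th=/b_t=np.array([.0391,-.0018,-.0308]);th=/' h.py; python3 n.py .5258 -.0191 .140 212
```

```text
[ 0.4857 -0.0474  0.1779] [-0.24  0.28  1.64 -0.12  1.35  0.91]
TCP [ 0.49  -0.044  0.116] [[0.84, 0.53, -0.15], [0.52, -0.85, -0.09], [-0.17, 0.0, -0.98]]
shift [ 0.063 -0.009  0.239] turn [-0.013  0.001 -0.193]
```

Emit:
apply_moves --motion '[{"tx": 0.063, "ty": -0.009, "tz": 0.05, "wx": -0.01, "wy": 0, "wz": -0.19, "gripper": 0}, {"tx": 0.063, "ty": -0.009, "tz": 0.1, "wx": -0.01, "wy": 0, "wz": -0.19, "gripper": 0}, {"tx": 0.063, "ty": -0.009, "tz": 0.16, "wx": -0.01, "wy": 0, "wz": -0.19, "gripper": 0}, {"tx": 0.063, "ty": -0.009, "tz": 0.22, "wx": -0.01, "wy": 0, "wz": -0.19, "gripper": 0}, {"tx": 0.063, "ty": -0.009, "tz": 0.239, "wx": -0.01, "wy": 0, "wz": -0.19, "gripper": 0}, {"tx": 0.063, "ty": -0.009, "tz": 0.239, "wx": -0.01, "wy": 0, "wz": -0.19, "gripper": 0}, {"tx": 0.063, "ty": -0.009, "tz": 0.239, "wx": -0.01, "wy": 0, "wz": -0.19, "gripper": 0}]'

```text
time: 12.75
position: [0.4897, -0.0436, 0.117]
tool_rot: [[0.836, 0.528, -0.148], [0.52, -0.849, -0.091], [-0.174, -0.001, -0.985]]
force: [0.3, -0.5, -2.5]
gripper_width: 0.0101
finger_force: 98.5
```

```bash
python3 n.py .5258 -.0191 .116 212; python3 - <<'E'
from h import *
s,c=wrist("w7");T=s["tool_rot"];x=T@Kt();bb=s["position"]+T@b_t;e=bb-.048*x[:,2];print("tip model",e,"short dir",-x[:,2])
print("tip far corner px",np.round(px(c,e-.0069*x[:,0]),1),"head px",np.round(px(c,[.5258,-.0191,.086]),1))
g=cv2.cvtColor(c["pixels"],cv2.COLOR_RGB2HSV);u,v=map(int,px(c,[.5258,-.0191,.086]))
for r in range(v-36,v+44,4):
    q=g[r,u-36:u+37];print(r,"".join("#" if a[1]<110 and a[2]<60 else "o" if a[1]<110 and a[2]<90 else "W" if a[1]<110 else "." for a in q))
print("u0",u-36)
E
```

```text
[ 0.4897 -0.0436  0.117 ] [-0.23  0.35  1.71 -0.13  1.21  0.84]
TCP [ 0.49  -0.044  0.092] [[0.84, 0.53, -0.15], [0.52, -0.85, -0.09], [-0.17, 0.0, -0.98]]
shift [0.016 0.001 0.097] turn [-0.003  0.    -0.004]
tip model [ 0.52599966 -0.01891787  0.09252494] short dir [-6.81552872e-04  7.67331374e-04 -9.99999473e-01]
tip far corner px [279.4 149.1] head px [279.6 158.6]
122 WWWWWWWW.................................................................
126 oWWWWW...........................ooooo...........................WW......
130 oooWW...................#########################...................W....
134 WWWW...............##############oooooo##############o.........W.........
138 WW...............############oooWWWWWWWWoooooooo#######o.................
142 ................#######o######ooWWWWWWWWooooooooooooo####................
146 ..............o##################oooooooooooooooooooooooo#o..............
150 .............o##############################oooooooooooooooo...........Wo
154 ............o####################################oooooooooooo.........ooo
158 ............o#####################################ooooooooooo.......ooooo
162 .............o#####################################ooooooooo......ooooooo
166 ..............o#####################################oooooooo....ooooooooo
170 ................o####################################oooo......oooooooooo
174 ....................o###############################oo.......oooooooooooo
178 ........................############################o......oooooooooooooo
182 ........................############################o....WWWWWWWooooooooo
186 .......................o##################o#########oo.WWWWWWWWWWWWWWWWWW
190 .......................o###########ooooooooooooooo###ooWWWWWWWWWWWWWWWWWW
194 ......................o######oooooooooooooooooooooo###oWWWWWWWWWWWWWWWWWW
198 ......................######ooooooooooooooooooooooo###oWWWWWWWWWWWWWWWWWW
u0 243
```

```bash
python3 - <<'E'
from h import *
from cell import state
s=state();c=load("w7.npz");T=s["tool_rot"];x=T@Kt();bb=s["position"]+T@b_t;e=bb-.048*x[:,2]
f=lambda q:np.round(px(c,q),1).tolist()
print("bend",f(bb),"sides at .02 along L",[f(bb+.02*x[:,0]+k*.006*x[:,1]) for k in(1,-1)],"tip sides",[f(e-.00346*x[:,0]+k*.006*x[:,1]) for k in(1,-1)])
g=cv2.cvtColor(c["pixels"],cv2.COLOR_RGB2HSV)
for r in range(178,250,6):
    q=np.where(g[r,255:310,1]<110)[0]+255;print(r,q.min(),q.max(),end=" | ")
H=plane(c,279.2,158.6,.086);W=plane(c,279.2,140.5,.086);d=W-H;print(H,np.degrees(np.arctan2(d[1],d[0])),np.linalg.norm(d))
E
```

```text
bend [279.1, 206.6] sides at .02 along L [[294.4, 251.4], [264.1, 251.5]] tip sides [[291.7, 155.2], [267.3, 155.3]]
178 267 309 | 184 267 309 | 190 266 309 | 196 265 309 | 202 265 309 | 208 266 309 | 214 266 309 | 220 267 309 | 226 267 309 | 232 267 309 | 238 267 295 | 244 267 295 | [ 0.52571088 -0.01890569  0.086     ] 31.675502661412175 0.009535645008092472
```

Emit:
apply_moves --motion '[{"tx": 0.003, "ty": -0.002, "tz": 0.015, "wx": 0, "wy": 0, "wz": 0, "gripper": 0}, {"tx": 0.005, "ty": -0.002, "tz": 0.025, "wx": 0, "wy": 0, "wz": 0, "gripper": 0}, {"tx": 0.006, "ty": -0.002, "tz": 0.034, "wx": 0, "wy": 0, "wz": 0, "gripper": 0}, {"tx": 0.008, "ty": -0.002, "tz": 0.044, "wx": 0, "wy": 0, "wz": 0, "gripper": 0}, {"tx": 0.008, "ty": -0.002, "tz": 0.044, "wx": 0, "wy": 0, "wz": 0, "gripper": 0}]'

```text
time: 13.22
position: [0.4889, -0.0422, 0.1049]
tool_rot: [[0.835, 0.53, -0.149], [0.522, -0.848, -0.092], [-0.175, -0.001, -0.985]]
force: [-1.4, -1.7, -0.8]
gripper_width: 0.0097
finger_force: 98.6
```

```bash
python3 n.py .5258 -.0191 .116 212
```

```text
[ 0.4889 -0.0422  0.1049] [-0.22  0.36  1.72 -0.13  1.19  0.85]
TCP [ 0.49  -0.044  0.092] [[0.84, 0.53, -0.15], [0.52, -0.85, -0.09], [-0.17, 0.0, -0.98]]
shift [0.007 0.007 0.049] turn [-0.003  0.002 -0.   ]
```

Emit:
apply_moves --motion '[{"tx": 0.002, "ty": 0, "tz": 0.012, "wx": 0, "wy": 0, "wz": 0, "gripper": 0}, {"tx": 0.004, "ty": 0, "tz": 0.022, "wx": 0, "wy": 0, "wz": 0, "gripper": 0}, {"tx": 0.005, "ty": 0, "tz": 0.03, "wx": 0, "wy": 0, "wz": 0, "gripper": 0}, {"tx": 0.005, "ty": 0, "tz": 0.03, "wx": 0, "wy": 0, "wz": 0, "gripper": 0}]'

```text
time: 13.55
position: [0.4887, -0.0422, 0.0972]
tool_rot: [[0.835, 0.529, -0.149], [0.521, -0.848, -0.091], [-0.175, -0.002, -0.985]]
force: [-1.3, -3.1, -0.7]
gripper_width: 0.0098
finger_force: 98.6
```

Emit:
apply_moves --motion '[{"tx": 0.002, "ty": 0.002, "tz": 0.01, "wx": 0, "wy": 0, "wz": 0, "gripper": 0}, {"tx": 0.003, "ty": 0.003, "tz": 0.016, "wx": 0, "wy": 0, "wz": 0, "gripper": 0}, {"tx": 0.004, "ty": 0.003, "tz": 0.022, "wx": 0, "wy": 0, "wz": 0, "gripper": 0}, {"tx": 0.004, "ty": 0.003, "tz": 0.022, "wx": 0, "wy": 0, "wz": 0, "gripper": 0}]'

```text
time: 13.88
position: [0.4885, -0.0435, 0.0946]
tool_rot: [[0.835, 0.53, -0.15], [0.521, -0.848, -0.093], [-0.177, -0.001, -0.984]]
force: [-11.2, -3.1, 23.1]
gripper_width: 0.0098
finger_force: 101.8
```

```bash
python3 n.py .5258 -.0191 .116 212
```

```text
[ 0.4885 -0.0435  0.0946] [-0.22  0.38  1.73 -0.14  1.17  0.85]
TCP [ 0.49  -0.044  0.092] [[0.84, 0.53, -0.15], [0.52, -0.85, -0.09], [-0.17, 0.0, -0.98]]
shift [0.004 0.003 0.008] turn [-0.001  0.006 -0.   ]
```

The key is bottomed in the socket (23 N upward at the model's full depth). I compute the arc rows for the clockwise swing.

```bash
cat > sw.py <<'E'
import sys
from h import *
from cell import state
s=state();T=s["tool_rot"];r=s["position"]-np.array([.524,-.0187,s["position"][2]]);up=float(sys.argv[1])
print("r",r,"yaw",np.degrees(np.arctan2(-T[1,0],-T[0,0])),s["force"].round(1),s["joint_positions"].round(2))
for a in map(float,sys.argv[2:]):
    Q=Ro.from_euler("z",-a,degrees=True).as_matrix();d=T.T@((Q-np.eye(3))@r+[0,0,up]);w=Ro.from_matrix(T.T@Q@T).as_rotvec()
    print(a,(d/.25).round(3),(np.degrees(w)/30).round(3))
E
python3 sw.py .001 5 10 15 20 25 30
```

```text
r [-0.03546336 -0.02477921  0.        ] yaw -148.00990101984894 [-11.2  -3.1  23.1] [-0.22  0.38  1.73 -0.14  1.17  0.85]
5.0 [-0.001 -0.015 -0.004] [0.029 0.    0.164]
10.0 [ 0.    -0.03  -0.004] [0.059 0.    0.328]
15.0 [ 0.003 -0.045 -0.005] [0.088 0.    0.492]
20.0 [ 0.007 -0.06  -0.005] [0.118 0.    0.656]
25.0 [ 0.012 -0.074 -0.006] [0.147 0.    0.82 ]
30.0 [ 0.018 -0.088 -0.007] [0.177 0.001 0.984]
```

Emit:
apply_moves --motion '[{"tx": -0.001, "ty": -0.015, "tz": -0.004, "wx": 0.029, "wy": 0, "wz": 0.164, "gripper": 0}, {"tx": -0.001, "ty": -0.015, "tz": -0.004, "wx": 0.029, "wy": 0, "wz": 0.164, "gripper": 0}, {"tx": 0, "ty": -0.03, "tz": -0.004, "wx": 0.059, "wy": 0, "wz": 0.328, "gripper": 0}, {"tx": 0, "ty": -0.03, "tz": -0.004, "wx": 0.059, "wy": 0, "wz": 0.328, "gripper": 0}, {"tx": 0.003, "ty": -0.045, "tz": -0.005, "wx": 0.088, "wy": 0, "wz": 0.492, "gripper": 0}, {"tx": 0.003, "ty": -0.045, "tz": -0.005, "wx": 0.088, "wy": 0, "wz": 0.492, "gripper": 0}, {"tx": 0.007, "ty": -0.06, "tz": -0.005, "wx": 0.118, "wy": 0, "wz": 0.656, "gripper": 0}, {"tx": 0.007, "ty": -0.06, "tz": -0.005, "wx": 0.118, "wy": 0, "wz": 0.656, "gripper": 0}, {"tx": 0.007, "ty": -0.06, "tz": -0.005, "wx": 0.118, "wy": 0, "wz": 0.656, "gripper": 0}]'

```text
time: 14.63
position: [0.4826, -0.0296, 0.0948]
tool_rot: [[0.963, 0.208, -0.172], [0.205, -0.978, -0.036], [-0.176, -0.001, -0.984]]
force: [-8.0, -4.2, 15.0]
gripper_width: 0.0101
finger_force: 101.0
```

```bash
python3 sw.py 0 5 10 15 20 25 30;python3 -c "
from cell import *;print(state()['moment'])"
```

```text
r [-0.04137564 -0.01094487  0.        ] yaw -167.96656664427866 [-8.  -4.2 15. ] [-0.24  0.38  1.73 -0.08  1.2   1.16]
5.0 [-0.    -0.015  0.   ] [0.029 0.    0.164]
10.0 [ 0.001 -0.03  -0.   ] [0.059 0.    0.328]
15.0 [ 0.004 -0.045 -0.001] [0.088 0.    0.492]
20.0 [ 0.007 -0.059 -0.001] [0.117 0.    0.656]
25.0 [ 0.012 -0.073 -0.002] [0.147 0.001 0.82 ]
30.0 [ 0.018 -0.087 -0.003] [0.176 0.001 0.984]
[-0.76073773  1.00600653  0.50236409]
```

Emit:
apply_moves --motion '[{"tx": 0, "ty": -0.015, "tz": 0, "wx": 0.029, "wy": 0, "wz": 0.164, "gripper": 0}, {"tx": 0.001, "ty": -0.03, "tz": 0, "wx": 0.059, "wy": 0, "wz": 0.328, "gripper": 0}, {"tx": 0.002, "ty": -0.037, "tz": 0, "wx": 0.073, "wy": 0, "wz": 0.41, "gripper": 0}, {"tx": 0.004, "ty": -0.045, "tz": 0, "wx": 0.088, "wy": 0, "wz": 0.492, "gripper": 0}, {"tx": 0.005, "ty": -0.052, "tz": 0, "wx": 0.1, "wy": 0, "wz": 0.574, "gripper": 0}, {"tx": 0.007, "ty": -0.059, "tz": 0, "wx": 0.117, "wy": 0, "wz": 0.656, "gripper": 0}, {"tx": 0.012, "ty": -0.073, "tz": -0.001, "wx": 0.147, "wy": 0, "wz": 0.82, "gripper": 0}, {"tx": 0.018, "ty": -0.087, "tz": -0.002, "wx": 0.176, "wy": 0, "wz": 0.984, "gripper": 0}, {"tx": 0.018, "ty": -0.087, "tz": -0.002, "wx": 0.176, "wy": 0, "wz": 0.984, "gripper": 0}, {"tx": 0.018, "ty": -0.087, "tz": -0.002, "wx": 0.176, "wy": 0, "wz": 0.984, "gripper": 0}]'

```text
time: 15.47
position: [0.4834, -0.0067, 0.0946]
tool_rot: [[0.937, -0.308, -0.166], [-0.303, -0.951, 0.056], [-0.175, -0.002, -0.985]]
force: [-6.4, -1.8, 15.1]
gripper_width: 0.0099
finger_force: 101.0
```

```bash
python3 sw.py 0 4 8 12 16 20;python3 -c "
from cell import *;print(state()['moment'])"
```

```text
r [-0.04064672  0.01196304  0.        ] yaw 162.05829834849678 [-6.4 -1.8 15.1] [-0.25  0.38  1.73  0.01  1.21  1.62]
4.0 [ 0.    -0.012  0.   ] [0.023 0.    0.131]
8.0 [ 0.001 -0.024 -0.   ] [0.047 0.001 0.263]
12.0 [ 0.003 -0.035 -0.   ] [0.07  0.001 0.394]
16.0 [ 0.005 -0.047 -0.001] [0.093 0.001 0.525]
20.0 [ 0.009 -0.058 -0.001] [0.117 0.002 0.656]
[-0.44412372  0.65762093  0.5308531 ]
```

Emit:
apply_moves --motion '[{"tx": 0, "ty": -0.012, "tz": 0, "wx": 0.023, "wy": 0, "wz": 0.131, "gripper": 0}, {"tx": 0.001, "ty": -0.024, "tz": 0, "wx": 0.047, "wy": 0, "wz": 0.263, "gripper": 0}, {"tx": 0.003, "ty": -0.035, "tz": 0, "wx": 0.07, "wy": 0, "wz": 0.394, "gripper": 0}, {"tx": 0.005, "ty": -0.047, "tz": -0.001, "wx": 0.093, "wy": 0, "wz": 0.525, "gripper": 0}, {"tx": 0.005, "ty": -0.047, "tz": -0.001, "wx": 0.093, "wy": 0, "wz": 0.525, "gripper": 0}, {"tx": 0.005, "ty": -0.047, "tz": -0.001, "wx": 0.093, "wy": 0, "wz": 0.525, "gripper": 0}]'

```text
time: 15.97
position: [0.4886, 0.0043, 0.0946]
tool_rot: [[0.817, -0.558, -0.143], [-0.549, -0.83, 0.1], [-0.175, -0.003, -0.985]]
force: [-5.0, -0.0, 12.6]
gripper_width: 0.0096
finger_force: 100.9
```

```bash
python3 sw.py 0 4 8 12 16 20;python3 -c "
from cell import *;print(state()['moment'])"
```

```text
r [-0.0354102   0.02303841  0.        ] yaw 146.080741640692 [-5.  -0.  12.6] [-0.26  0.37  1.73  0.06  1.2   1.87]
4.0 [ 0.    -0.012 -0.   ] [0.023 0.    0.131]
8.0 [ 0.001 -0.024 -0.   ] [0.047 0.001 0.263]
12.0 [ 0.003 -0.035 -0.   ] [0.07  0.001 0.394]
16.0 [ 0.006 -0.047 -0.001] [0.093 0.002 0.525]
20.0 [ 0.009 -0.058 -0.001] [0.117 0.002 0.656]
[-0.33100422  0.49466785  0.5248346 ]
```

Still turning at the same torque; I go on in small steps.

Emit:
apply_moves --motion '[{"tx": 0, "ty": -0.012, "tz": 0, "wx": 0.023, "wy": 0, "wz": 0.131, "gripper": 0}, {"tx": 0, "ty": -0.012, "tz": 0, "wx": 0.023, "wy": 0, "wz": 0.131, "gripper": 0}, {"tx": 0.001, "ty": -0.024, "tz": 0, "wx": 0.047, "wy": 0, "wz": 0.263, "gripper": 0}, {"tx": 0.001, "ty": -0.024, "tz": 0, "wx": 0.047, "wy": 0, "wz": 0.263, "gripper": 0}]'

```text
time: 16.3
position: [0.4924, 0.0094, 0.0946]
tool_rot: [[0.731, -0.671, -0.128], [-0.66, -0.742, 0.12], [-0.175, -0.003, -0.985]]
force: [-3.9, 0.4, 12.7]
gripper_width: 0.0099
finger_force: 100.9
```

```bash
python3 sw.py 0 4 8 12;python3 -c "
from cell import *;print(state()['moment'])"
```

```text
r [-0.03159761  0.02805534  0.        ] yaw 137.9023447811952 [-3.9  0.4 12.7] [-0.27  0.37  1.74  0.09  1.19  2.  ]
4.0 [ 0.    -0.012 -0.   ] [0.023 0.    0.131]
8.0 [ 0.001 -0.024 -0.   ] [0.047 0.001 0.263]
12.0 [ 0.003 -0.035 -0.   ] [0.07  0.001 0.394]
[-0.29539626  0.40506515  0.55933599]
```

Emit:
apply_moves --motion '[{"tx": 0, "ty": -0.012, "tz": 0, "wx": 0.023, "wy": 0, "wz": 0.131, "gripper": 0}, {"tx": 0, "ty": -0.012, "tz": 0, "wx": 0.023, "wy": 0, "wz": 0.131, "gripper": 0}, {"tx": 0, "ty": -0.012, "tz": 0, "wx": 0.023, "wy": 0, "wz": 0.131, "gripper": 0}]'

```text
time: 16.55
position: [0.4942, 0.0113, 0.0945]
tool_rot: [[0.685, -0.718, -0.12], [-0.707, -0.696, 0.128], [-0.175, -0.003, -0.985]]
force: [-4.1, -0.8, 11.9]
gripper_width: 0.0099
finger_force: 101.0
```

```bash
python3 sw.py 0 4 8 12;python3 -c "
from cell import *;print(state()['moment'])"
```

```text
r [-0.029795    0.03004416  0.        ] yaw 134.1220773177457 [-4.1 -0.8 11.9] [-0.27  0.37  1.74  0.1   1.18  2.06]
4.0 [ 0.    -0.012 -0.   ] [0.023 0.    0.131]
8.0 [ 0.001 -0.024 -0.   ] [0.047 0.001 0.263]
12.0 [ 0.003 -0.035 -0.   ] [0.07  0.001 0.394]
[-0.46302478  0.49100449  0.78726464]
```

Emit:
apply_moves --motion '[{"tx": 0, "ty": -0.012, "tz": 0, "wx": 0.023, "wy": 0, "wz": 0.131, "gripper": 0}, {"tx": 0, "ty": -0.012, "tz": 0, "wx": 0.023, "wy": 0, "wz": 0.131, "gripper": 0}, {"tx": 0, "ty": -0.012, "tz": 0, "wx": 0.023, "wy": 0, "wz": 0.131, "gripper": 0}]'

```text
time: 16.8
position: [0.4961, 0.0134, 0.0944]
tool_rot: [[0.635, -0.764, -0.112], [-0.752, -0.645, 0.136], [-0.176, -0.002, -0.984]]
force: [-5.3, -0.2, 12.7]
gripper_width: 0.0098
finger_force: 101.4
```

```bash
python3 sw.py 0 4 8 12;python3 -c "
from cell import *;print(state()['moment'])"
```

```text
r [-0.02785231  0.03209929  0.        ] yaw 130.1742802840739 [-5.3 -0.2 12.7] [-0.27  0.37  1.74  0.11  1.18  2.12]
4.0 [ 0.    -0.012 -0.   ] [0.023 0.    0.131]
8.0 [ 0.001 -0.024 -0.   ] [0.047 0.001 0.263]
12.0 [ 0.003 -0.035 -0.   ] [0.07  0.001 0.394]
[-0.45825038  0.57304271  1.07829539]
```

The moment rises steadily (0.53 → 1.08 N m) from about yaw 137°: the screw is on its stop, consistent with the measured red heading. I back off inside the play, then lift.

```bash
python3 sw.py 0.0015 -4 -8 -12
```

```text
r [-0.02785231  0.03209929  0.        ] yaw 130.1742802840739 [-5.3 -0.2 12.7] [-0.27  0.37  1.74  0.11  1.18  2.12]
-4.0 [-0.     0.012 -0.006] [-0.023 -0.    -0.131]
-8.0 [ 0.001  0.024 -0.006] [-0.047 -0.001 -0.263]
-12.0 [ 0.003  0.035 -0.007] [-0.07  -0.001 -0.394]
```

Emit:
apply_moves --motion '[{"tx": 0, "ty": 0.012, "tz": -0.006, "wx": -0.023, "wy": 0, "wz": -0.131, "gripper": 0}, {"tx": 0.001, "ty": 0.024, "tz": -0.006, "wx": -0.047, "wy": 0, "wz": -0.263, "gripper": 0}, {"tx": 0.003, "ty": 0.035, "tz": -0.007, "wx": -0.07, "wy": 0, "wz": -0.394, "gripper": 0}, {"tx": 0.003, "ty": 0.035, "tz": -0.007, "wx": -0.07, "wy": 0, "wz": -0.394, "gripper": 0}]'

```text
time: 17.13
position: [0.4906, 0.0068, 0.0951]
tool_rot: [[0.778, -0.613, -0.136], [-0.603, -0.79, 0.11], [-0.175, -0.003, -0.985]]
force: [0.4, -0.1, 4.3]
gripper_width: 0.0097
finger_force: 99.6
```

```bash
python3 sw.py 0 0; python3 -c "
from h import *
from cell import *;s=state();print(s['moment'])
mv(s,s['position']+[0,0,.008]);mv(s,s['position']+[0,0,.05])"
```

```text
r [-0.03339281  0.02554772  0.        ] yaw 142.20028703372446 [ 0.4 -0.1  4.3] [-0.27  0.37  1.74  0.07  1.2   1.93]
0.0 [0. 0. 0.] [0. 0. 0.]
[-0.43373907 -0.16616257  0.16711151]
shift [-0.006 -0.    -0.032] turn [0. 0. 0.]
shift [-0.035 -0.001 -0.197] turn [0. 0. 0.]
```

Free. I lift straight up.

Emit:
apply_moves --motion '[{"tx": -0.006, "ty": 0, "tz": -0.032, "wx": 0, "wy": 0, "wz": 0, "gripper": 0}, {"tx": -0.011, "ty": 0, "tz": -0.06, "wx": 0, "wy": 0, "wz": 0, "gripper": 0}, {"tx": -0.018, "ty": 0, "tz": -0.1, "wx": 0, "wy": 0, "wz": 0, "gripper": 0}, {"tx": -0.027, "ty": 0, "tz": -0.15, "wx": 0, "wy": 0, "wz": 0, "gripper": 0}, {"tx": -0.035, "ty": 0, "tz": -0.2, "wx": 0, "wy": 0, "wz": 0, "gripper": 0}, {"tx": -0.053, "ty": 0, "tz": -0.3, "wx": 0, "wy": 0, "wz": 0, "gripper": 0}, {"tx": -0.053, "ty": 0, "tz": -0.3, "wx": 0, "wy": 0, "wz": 0, "gripper": 0}]'

```text
time: 17.72
position: [0.4918, 0.0067, 0.1742]
tool_rot: [[0.776, -0.617, -0.133], [-0.607, -0.787, 0.11], [-0.172, -0.005, -0.985]]
force: [0.9, -0.2, -2.3]
gripper_width: 0.0099
finger_force: 100.8
```

```bash
python3 n.py .45 .15 .19 160; python3 - <<'E'
from h import *
s,c=wrist("w8");T=s["tool_rot"];x=T@Kt()
H=np.array([.5258,-.0191,.086]);u,v=px(c,H);print("head px",u,v)
im=c["pixels"].astype(int)
r=np.argwhere((im[...,0]>130)&(im[...,0]-im[...,1]>70)&(im[...,0]-im[...,2]>70));r=r[(abs(r-[v,u])<60).all(1)]
w=np.argwhere(im.min(2)>105);w=w[np.hypot(w[:,0]-v,w[:,1]-u)<21]
a=lambda d:np.degrees(np.arctan2(d[1],d[0]))
for n,q,z in(("red",r,.064),("white",w,.086)):
    if len(q):
        m=q.mean(0);P=plane(c,m[1],m[0],z);print(n,len(q),m[::-1],a(P-H),np.linalg.norm((P-H)[:2]))
g=cv2.cvtColor(c["pixels"],cv2.COLOR_RGB2HSV)
b=s["position"]+T@b_t;print("bend px",px(c,b))
for k in range(140,250,8):
    q=np.where(g[k,255:310,1]<110)[0]+255;print(k,(q.min(),q.max()) if len(q) else None,end=" | ")
E
```

```text
[0.4918 0.0067 0.1742] [-0.27  0.29  1.64  0.07  1.37  1.95]
TCP [0.408 0.163 0.166] [[0.93, -0.34, -0.16], [-0.34, -0.94, 0.06], [-0.17, 0.0, -0.98]]
shift [-0.634 -0.286  0.144] turn [-0.114 -0.004 -0.593]
head px 281.35875913364373 129.95507296830272
red 20 [276.9  98.7] -27.045767747116816 0.016791715144650846
white 31 [278.70967742 114.96774194] -28.16990350412188 0.010021544267721845
bend px (np.float64(277.30632216756993), np.float64(204.50411493919177))
140 (np.int64(255), np.int64(297)) | 148 (np.int64(255), np.int64(283)) | 156 (np.int64(255), np.int64(291)) | 164 (np.int64(255), np.int64(292)) | 172 (np.int64(255), np.int64(301)) | 180 (np.int64(255), np.int64(309)) | 188 (np.int64(263), np.int64(309)) | 196 (np.int64(265), np.int64(309)) | 204 (np.int64(266), np.int64(304)) | 212 (np.int64(267), np.int64(297)) | 220 (np.int64(267), np.int64(295)) | 228 (np.int64(267), np.int64(295)) | 236 (np.int64(267), np.int64(295)) | 244 (np.int64(267), np.int64(295)) |
```

White line −28°, red line −27°: the screw is tight and the key is out. Now to the tray: key at heading 195°, rolled 25° and pitched so that the short tip and long end touch down together.

```bash
python3 n.py .53 .15 .19 165 0 0; python3 n.py .558 .370 .15 195.5 12.5 -25
```

```text
[0.4913 0.0067 0.1724] [-0.27  0.29  1.64  0.07  1.37  1.95]
TCP [0.487 0.16  0.166] [[0.95, -0.26, -0.17], [-0.25, -0.97, 0.04], [-0.17, 0.0, -0.98]]
shift [-0.38  -0.471  0.093] turn [-0.141 -0.002 -0.757]
[0.4913 0.0067 0.1724] [-0.27  0.29  1.64  0.07  1.37  1.95]
TCP [0.519 0.368 0.119] [[0.94, 0.33, -0.09], [0.34, -0.85, 0.41], [0.06, -0.41, -0.91]]
shift [-0.753 -1.205  0.355] turn [ 0.622 -0.013 -1.979]
```

Emit:
apply_moves --motion '[{"tx": -0.1, "ty": -0.12, "tz": -0.08, "wx": -0.03, "wy": 0, "wz": -0.2, "gripper": 0}, {"tx": -0.2, "ty": -0.25, "tz": -0.08, "wx": -0.07, "wy": 0, "wz": -0.4, "gripper": 0}, {"tx": -0.3, "ty": -0.37, "tz": -0.04, "wx": -0.1, "wy": 0, "wz": -0.6, "gripper": 0}, {"tx": -0.38, "ty": -0.47, "tz": 0, "wx": -0.14, "wy": 0, "wz": -0.76, "gripper": 0}, {"tx": -0.38, "ty": -0.47, "tz": 0, "wx": -0.14, "wy": 0, "wz": -0.76, "gripper": 0}, {"tx": -0.38, "ty": -0.47, "tz": 0, "wx": -0.14, "wy": 0, "wz": -0.76, "gripper": 0}]'

```text
time: 18.27
position: [0.4868, 0.159, 0.1858]
tool_rot: [[0.952, -0.253, -0.174], [-0.249, -0.968, 0.045], [-0.18, 0.001, -0.984]]
force: [0.8, -0.7, -3.0]
gripper_width: 0.0094
finger_force: 100.7
```

```bash
python3 n.py .555 .30 .17 189 6 -10;python3 n.py .558 .370 .14 195.5 12.5 -25
```

```text
[0.4868 0.159  0.1858] [0.06 0.32 1.56 0.06 1.43 1.87]
TCP [0.514 0.296 0.142] [[0.98, 0.17, -0.1], [0.19, -0.97, 0.16], [-0.07, -0.17, -0.98]]
shift [-0.001 -0.557  0.178] turn [ 0.223  0.14  -0.856]
[0.4868 0.159  0.1858] [0.06 0.32 1.56 0.06 1.43 1.87]
TCP [0.519 0.368 0.109] [[0.94, 0.33, -0.09], [0.34, -0.85, 0.41], [0.06, -0.41, -0.91]]
shift [-0.029 -0.841  0.318] turn [ 0.717  0.195 -1.222]
```

Emit:
apply_moves --motion '[{"tx": 0, "ty": -0.14, "tz": 0, "wx": 0.05, "wy": 0.04, "wz": -0.2, "gripper": 0}, {"tx": 0, "ty": -0.28, "tz": 0.04, "wx": 0.1, "wy": 0.08, "wz": -0.4, "gripper": 0}, {"tx": 0, "ty": -0.42, "tz": 0.1, "wx": 0.16, "wy": 0.11, "wz": -0.6, "gripper": 0}, {"tx": 0, "ty": -0.557, "tz": 0.15, "wx": 0.22, "wy": 0.14, "wz": -0.8, "gripper": 0}, {"tx": 0, "ty": -0.557, "tz": 0.178, "wx": 0.22, "wy": 0.14, "wz": -0.86, "gripper": 0}, {"tx": 0, "ty": -0.557, "tz": 0.178, "wx": 0.22, "wy": 0.14, "wz": -0.86, "gripper": 0}]'

```text
time: 18.77
position: [0.5147, 0.2927, 0.1408]
tool_rot: [[0.98, 0.171, -0.099], [0.185, -0.97, 0.155], [-0.07, -0.17, -0.983]]
force: [-1.0, -0.5, -2.8]
gripper_width: 0.0099
finger_force: 100.6
```

```bash
python3 n.py .558 .370 .11 195.5 12.5 -25
```

```text
[0.5147 0.2927 0.1408] [0.22 0.42 1.54 0.18 1.26 1.55]
TCP [0.519 0.368 0.079] [[0.94, 0.33, -0.09], [0.34, -0.85, 0.41], [0.06, -0.41, -0.91]]
shift [ 0.09  -0.247  0.288] turn [ 0.483  0.147 -0.361]
```

Emit:
apply_moves --motion '[{"tx": 0.03, "ty": -0.1, "tz": 0.05, "wx": 0.15, "wy": 0.04, "wz": -0.1, "gripper": 0}, {"tx": 0.06, "ty": -0.2, "tz": 0.1, "wx": 0.3, "wy": 0.08, "wz": -0.2, "gripper": 0}, {"tx": 0.09, "ty": -0.247, "tz": 0.2, "wx": 0.48, "wy": 0.147, "wz": -0.36, "gripper": 0}, {"tx": 0.09, "ty": -0.247, "tz": 0.288, "wx": 0.48, "wy": 0.147, "wz": -0.36, "gripper": 0}, {"tx": 0.09, "ty": -0.247, "tz": 0.288, "wx": 0.48, "wy": 0.147, "wz": -0.36, "gripper": 0}, {"tx": 0.09, "ty": -0.247, "tz": 0.288, "wx": 0.48, "wy": 0.147, "wz": -0.36, "gripper": 0}]'

```text
time: 19.27
position: [0.5206, 0.3668, 0.081]
tool_rot: [[0.941, 0.327, -0.086], [0.333, -0.851, 0.406], [0.06, -0.41, -0.91]]
force: [-0.0, 0.5, -0.9]
gripper_width: 0.0097
finger_force: 100.6
```

```bash
python3 n.py .558 .370 .060 195.5 12.5 -25;python3 n.py .558 .370 .050 195.5 12.5 -25; python3 -c "
from h import *
from cell import *
s=state();T=s['tool_rot'];x=T@Kt();b=s['position']+T@b_t;print('bend',b,'tip',b-.048*x[:,2],'long',b+.18*x[:,0])"
```

```text
[0.5206 0.3668 0.081 ] [0.19 0.5  1.64 0.49 1.06 1.15]
TCP [0.519 0.368 0.029] [[0.94, 0.33, -0.09], [0.34, -0.85, 0.41], [0.06, -0.41, -0.91]]
shift [-0.016  0.08   0.192] turn [ 0.005 -0.004 -0.007]
[0.5206 0.3668 0.081 ] [0.19 0.5  1.64 0.49 1.06 1.15]
TCP [0.519 0.368 0.019] [[0.94, 0.33, -0.09], [0.34, -0.85, 0.41], [0.06, -0.41, -0.91]]
shift [-0.019  0.096  0.228] turn [ 0.005 -0.004 -0.007]
bend [0.55940438 0.3688435  0.11214692] tip [0.56319336 0.39079766 0.06963035] long [0.38989994 0.32252477 0.07312358]
```

Emit:
apply_moves --motion '[{"tx": -0.004, "ty": 0.02, "tz": 0.05, "wx": 0, "wy": 0, "wz": 0, "gripper": 0}, {"tx": -0.008, "ty": 0.04, "tz": 0.1, "wx": 0, "wy": 0, "wz": 0, "gripper": 0}, {"tx": -0.012, "ty": 0.06, "tz": 0.15, "wx": 0, "wy": 0, "wz": 0, "gripper": 0}, {"tx": -0.016, "ty": 0.08, "tz": 0.185, "wx": 0, "wy": 0, "wz": 0, "gripper": 0}, {"tx": -0.016, "ty": 0.08, "tz": 0.185, "wx": 0, "wy": 0, "wz": 0, "gripper": 0}, {"tx": -0.016, "ty": 0.08, "tz": 0.185, "wx": 0, "wy": 0, "wz": 0, "gripper": 0}]'

```text
time: 19.77
position: [0.5196, 0.369, 0.0309]
tool_rot: [[0.94, 0.331, -0.085], [0.336, -0.849, 0.407], [0.063, -0.411, -0.91]]
force: [-0.3, 0.0, -2.7]
gripper_width: 0.0097
finger_force: 100.7
```

Emit:
apply_moves --motion '[{"tx": -0.001, "ty": 0.006, "tz": 0.014, "wx": 0, "wy": 0, "wz": 0, "gripper": 0}, {"tx": -0.001, "ty": 0.006, "tz": 0.014, "wx": 0, "wy": 0, "wz": 0, "gripper": 0}, {"tx": -0.002, "ty": 0.012, "tz": 0.028, "wx": 0, "wy": 0, "wz": 0, "gripper": 0}, {"tx": -0.002, "ty": 0.012, "tz": 0.028, "wx": 0, "wy": 0, "wz": 0, "gripper": 0}, {"tx": -0.002, "ty": 0.012, "tz": 0.028, "wx": 0, "wy": 0, "wz": 0, "gripper": 0}]'

```text
time: 20.18
position: [0.5199, 0.3693, 0.0239]
tool_rot: [[0.94, 0.332, -0.083], [0.336, -0.849, 0.407], [0.064, -0.411, -0.91]]
force: [-0.6, -0.1, -1.5]
gripper_width: 0.0098
finger_force: 100.7
```

Emit:
apply_moves --motion '[{"tx": -0.001, "ty": 0.005, "tz": 0.011, "wx": 0, "wy": 0, "wz": 0, "gripper": 0}, {"tx": -0.001, "ty": 0.005, "tz": 0.011, "wx": 0, "wy": 0, "wz": 0, "gripper": 0}, {"tx": -0.001, "ty": 0.005, "tz": 0.011, "wx": 0, "wy": 0, "wz": 0, "gripper": 0}]'

```text
time: 20.43
position: [0.5203, 0.3694, 0.0212]
tool_rot: [[0.94, 0.332, -0.083], [0.336, -0.849, 0.408], [0.065, -0.411, -0.909]]
force: [-0.3, -0.1, 0.2]
gripper_width: 0.0096
finger_force: 101.1
```

Emit:
apply_moves --motion '[{"tx": -0.001, "ty": 0.005, "tz": 0.011, "wx": 0, "wy": 0, "wz": 0, "gripper": 0}, {"tx": -0.001, "ty": 0.005, "tz": 0.011, "wx": 0, "wy": 0, "wz": 0, "gripper": 0}, {"tx": -0.001, "ty": 0.005, "tz": 0.011, "wx": 0, "wy": 0, "wz": 0, "gripper": 0}]'

```text
time: 20.68
position: [0.5202, 0.3695, 0.0194]
tool_rot: [[0.939, 0.333, -0.083], [0.336, -0.849, 0.408], [0.066, -0.411, -0.909]]
force: [-4.1, -2.6, 9.9]
gripper_width: 0.0096
finger_force: 102.7
```

Touchdown with 10 N while held. I open a little and retract along the tool axis.

Emit:
apply_moves --motion '[{"tx": 0, "ty": 0, "tz": -0.006, "wx": 0, "wy": 0, "wz": 0, "gripper": 0.3}, {"tx": 0, "ty": 0, "tz": -0.006, "wx": 0, "wy": 0, "wz": 0, "gripper": 0.3}, {"tx": 0, "ty": 0, "tz": -0.006, "wx": 0, "wy": 0, "wz": 0, "gripper": 0.3}, {"tx": 0, "ty": 0, "tz": -0.006, "wx": 0, "wy": 0, "wz": 0, "gripper": 0.3}, {"tx": 0, "ty": 0, "tz": -0.006, "wx": 0, "wy": 0, "wz": 0, "gripper": 0.3}, {"tx": 0, "ty": 0, "tz": -0.05, "wx": 0, "wy": 0, "wz": 0, "gripper": 0.3}, {"tx": 0, "ty": 0, "tz": -0.1, "wx": 0, "wy": 0, "wz": 0, "gripper": 0.3}, {"tx": 0, "ty": 0, "tz": -0.2, "wx": 0, "wy": 0, "wz": 0, "gripper": 0.3}, {"tx": 0, "ty": 0, "tz": -0.32, "wx": 0, "wy": 0, "wz": 0, "gripper": 0.3}, {"tx": 0, "ty": 0, "tz": -0.45, "wx": 0, "wy": 0, "wz": 0, "gripper": 0.3}, {"tx": 0, "ty": 0, "tz": -0.6, "wx": 0, "wy": 0, "wz": 0, "gripper": 0.3}, {"tx": 0, "ty": 0, "tz": -0.6, "wx": 0, "wy": 0, "wz": 0, "gripper": 0.3}]'

```text
time: 21.68
position: [0.5373, 0.3064, 0.1625]
tool_rot: [[0.939, 0.335, -0.07], [0.334, -0.85, 0.408], [0.077, -0.407, -0.91]]
force: [1.2, 1.1, 1.3]
gripper_width: 0.0256
finger_force: 0.0
```

```bash
python3 - <<'E'
from h import *
s,c=wrist("w9");print(s["force"].round(1),s["gripper_width"])
O=np.array([.476,.347]);a=np.radians(15.5);X=np.array([np.cos(a),np.sin(a)]);Y=np.array([-np.sin(a),np.cos(a)])
# rectify tray floor at z=.012 from the wrist and the top views: local x -130..130, y -80..80, 2 mm
from cell import capture
t=capture("top");np.savez("top2.npz",**t)
for n,cc in(("wrist",c),("top",t)):
    print(n)
    h=cv2.cvtColor(cc["pixels"],cv2.COLOR_RGB2HSV)
    for y in range(80,-81,-8):
        r=""
        for x in range(-130,131,4):
            P=O+X*x/1e3+Y*y/1e3;u,v=px(cc,[*P,.014]);u,v=int(round(u)),int(round(v))
            if 0<=u<560 and 0<=v<420:
                q=h[v,u];r+="#" if q[1]<110 else "." if 100<q[0]<130 else "g"
            else:r+=" "
        print(r)
E
```

```text
[1.2 1.1 1.3] 0.025590123951484935
wrist
###############.................................................gg
#####################...........................................gg
######################..........................................gg
########################........................................gg
###########################.....................................gg
###########################.....................................gg
................................................................gg
................................................................gg
................................................................gg
........................................................###.....gg
........................................................###.....gg
...........########....................................###......gg
............#####################......................###......gg
.......................###########################.....###......gg
...................#############.......###################......gg
...........####################.......................
[... 1058 characters left out ...]
##############################
##################################################################
##################################################################
##################################################################
##################################################################
##################################################################
###############################################...################
###############################################........###########
##############################################........############
##############################################........############
############################################gggggggggg############
```

The map shows the key flat in the tray: long end at (-86,-8) mm, bend at about (92,-33), short end at about (98,8), lengths matching a flat lie. I raise the arm a little, let it rest, and hand in.

Emit:
apply_moves --motion '[{"tx": 0, "ty": 0, "tz": -0.2, "wx": 0, "wy": 0, "wz": 0, "gripper": 0.3}, {"tx": 0, "ty": 0, "tz": -0.2, "wx": 0, "wy": 0, "wz": 0, "gripper": 0.3}, {"tx": 0, "ty": 0, "tz": -0.2, "wx": 0, "wy": 0, "wz": 0, "gripper": 0.3}, {"tx": 0, "ty": 0, "tz": -0.2, "wx": 0, "wy": 0, "wz": 0, "gripper": 0.3}, {"tx": 0, "ty": 0, "tz": -0.2, "wx": 0, "wy": 0, "wz": 0, "gripper": 0.3}, {"tx": 0, "ty": 0, "tz": -0.2, "wx": 0, "wy": 0, "wz": 0, "gripper": 0.3}]'

```text
time: 22.28
position: [0.5353, 0.2882, 0.198]
tool_rot: [[0.94, 0.331, -0.087], [0.337, -0.849, 0.407], [0.061, -0.411, -0.909]]
force: [-0.5, -0.4, 0.4]
gripper_width: 0.0255
finger_force: 0.0
```

```bash
python3 -c "
from cell import *
print(job_done())"
```

```text
the job is handed in; nothing more can be done
None
```

The job is handed in at about 22 s, with no verdict returned: the screw is at its stop (white line within about 1° of the red in the wrist image), and the key was set down held, then released, and lies flat inside the blue tray.

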